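# Refill the left-hand-screw test-bar clamp

## Task

One of the bars in the test-bar clamp has snapped. Undo the clamp's hand screw all the way (it has a left-hand thread), move the snapped bar to the scrap tray, and slide a fresh bar from the build plate into every bay that holds no sound bar, straight and fully home against the back stop, leaving the sound bars that are already clamped where they are. Then screw the clamp fully down again; do not disturb the spool, bottle and scraper.

Things in the scene. Friction and masses are not known exactly. Their poses are not given: they have to be found in the camera images.
- clamp: fixed clamp; dark steel base 140 (x) x 242 (y) x 30 mm high, origin under its centre, -x side facing the robot. Bars lie on the base along x and stick out 47 mm past its front edge (x = -70). Back stop 14 mm high on the base, face at x = 55. A steel bridge over the jaw: 34 mm deep about x = 35, 242 mm wide, top at z = 86, on posts at y = +-113. Four bays at y = 75, 25, -25, -75
- jaw_edge (a point): middle of the front edge of the aluminium jaw, at its teeth's underside; clamp x = 0, y = 0, 35 mm above the bench at screw 0. The jaw (52 mm in x, 204 in y) hangs over the bars' inner heads. Teeth at its front (11.5 mm in x, 7.5 mm deep) leave a 21 mm gap at each bay: jaw down, they stand either side of the waist and trap the head behind them; a head or waist under a tooth stops the jaw
- bay1 (a point): bay at the clamp's y = +75 mm: where the centre of a 170 mm bar (half-way up) is when it lies home, inner end about 2 mm from the back stop; the point lies at x = -32, z = 35 mm in the clamp's frame, 5 mm above the base's top; axes parallel to the clamp's
- bay2 (a point): the same for the bay at clamp y = +25 mm
- bay3 (a point): the same for the bay at clamp y = -25 mm
- bay4 (a point): the same for the bay at clamp y = -75 mm
- screw (a joint): turn of the hand screw in rad: 0 = fully down on its stop, jaw 0.5 mm above the bars (below 0.3 is tight); grows CLOCKWISE seen from above (left-hand thread) to 6.6 = fully undone. Jaw and handle rise 2.2 mm per rad; above 5.8 bars slide freely under the teeth. Anticlockwise tightens. Friction 0.12 N m; stays where it is left
- handle (a point): centre of the hand screw's black bar handle, 72 mm long (its y axis), 14 mm wide, 26 mm tall, on the vertical screw axis at clamp x = 35, y = 0; centre 122.5 mm above the bench at screw 0 (rising 2.2 mm per rad); 23 mm free below it down to the bridge. At screw 0 its length lies along the clamp's y axis
- plate: fixed black build plate 240 x 230 x 4 mm lying on the bench, origin under its centre; fresh bars lie on it
- tray: fixed open grey plastic scrap tray 220 (x) x 200 (y) x 45 mm high, walls and floor about 4 mm, origin under its centre
- snapped_mid (a point): the snapped bar, in one of the bays at the start: same white plastic, but only one head (at +x, inwards under the jaw) and part of the waist: 125 mm long, 10 mm thick, 36 g. The point is the middle of its length, half-way up: the head (34 mm wide) spans x = 22 to 62 mm from it, the waist stub (14 mm wide) x = -62 to 22
- fresh1_mid (a point): fresh bar: white plastic dog-bone, 170 mm long (its x axis), 10 mm thick; a head 40 mm long, 34 mm wide at each end, a waist 90 mm long, 14 mm wide between; 50 g. The point is its centre, half-way up. Either end and face may be used. Lies on the build plate at the start; spare ones may stay there.
- fresh2_mid (a point): fresh bar: white plastic dog-bone, 170 mm long (its x axis), 10 mm thick; a head 40 mm long, 34 mm wide at each end, a waist 90 mm long, 14 mm wide between; 50 g. The point is its centre, half-way up. Either end and face may be used. Lies on the build plate at the start; spare ones may stay there.
- fresh3_mid (a point): fresh bar: white plastic dog-bone, 170 mm long (its x axis), 10 mm thick; a head 40 mm long, 34 mm wide at each end, a waist 90 mm long, 14 mm wide between; 50 g. The point is its centre, half-way up. Either end and face may be used. Lies on the build plate at the start; spare ones may stay there.
- loaded1_mid (a point): sound bar already in a bay at the start (absent in some starts): white plastic dog-bone, 170 mm long (its x axis), 10 mm thick; a head 40 mm long, 34 mm wide at each end, a waist 90 mm long, 14 mm wide between; 50 g. The point is its centre, half-way up. Either end and face may be used. 
- loaded2_mid (a point): sound bar already in a bay at the start (absent in some starts): white plastic dog-bone, 170 mm long (its x axis), 10 mm thick; a head 40 mm long, 34 mm wide at each end, a waist 90 mm long, 14 mm wide between; 50 g. The point is its centre, half-way up. Either end and face may be used. 
- loaded3_mid (a point): sound bar already in a bay at the start (absent in some starts): white plastic dog-bone, 170 mm long (its x axis), 10 mm thick; a head 40 mm long, 34 mm wide at each end, a waist 90 mm long, 14 mm wide between; 50 g. The point is its centre, half-way up. Either end and face may be used. 
- spool: bystander: filament spool with cardboard flanges lying flat, 180 mm across, 60 mm high
- bottle: bystander: white bottle 64 mm across, 160 mm high
- scraper: bystander: scraper 200 mm long lying on the bench beyond the clamp
Not all that is in view belongs to the job. What is shaped like the part that bears fresh2_mid but purple is not meant.

How it is judged:
By the outcome, as a careful person would: the job done as asked, in the order asked, and still so for the second after the job is handed in, with the robot touching nothing.
Of loaded1, loaded2, loaded3 only 1 to 3 are there at a start; the rules pass over those that are not, and their reading is None.
At some moment in a run one of fresh1, fresh2, fresh3 may be knocked a few centimetres aside while the robot is not near it.
Once in a run the grip may slacken for a moment while it holds something.
It also fails if it takes over 210 s, if anything falls off the work surface, if the arm or the gripper's body presses on something with over 40 N, if the wrist force passes 120 N, or if a joint passes its speed limit or range.

## Robot

A 6-joint arm with a two-finger parallel gripper is mounted at the origin on the work surface. World frame = base frame: x ahead of the robot, y to its left, z up, the work surface at z = 0. Lengths are in m, angles in rad, forces in N, time in s.
With the tool pointing down it reaches from about 0.35 to 0.975 m from the base axis. Payload 4.9 kg.
Tool frame: the origin (TCP) lies at the very end of the fingers, on their centre line; the grasp point (between the pads) lies 19 mm behind it (tcp_to_grasp is the distance from the TCP to the grasp point, in m); x points along the fingers, y is the direction in which the jaws open and shut, and the axes are right-handed (so a half turn about x gives the same grasp; the last joint's range is limited). The gripper opens to 85 mm and grips with 20 to 120 N. Pads are 22 mm wide; open, the fingers measure 114 mm over their backs; the gripper's body (76 mm by 85 mm) begins 54 mm behind the grasp point. The pads swing forward as they close: fully open they stand 13 mm farther back than shut.
Start: joints at [1.09, 0.053, 1.613, -0, 1.476, -0.119], TCP at [0.221, 0.585, 0.196] pointing down, gripper open.
Joint ranges: [-3.01, 3.01], [-1.01, 2.22], [0.06, 2.58], [-1.02, 4.17], [0.09, 2.62], [-3.14, 3.14]. Speed limits (rad/s): [2.57, 2.57, 3.14, 3.14, 3.14, 3.14].

## Interface

Orientations are given as a rotation vector (axis times angle).
In Python, from cell import * gives the robot as it stands. The module is installed in compiled form; this text tells all that it offers.
- The arm moves only by the shell command python3 -m jog 'ROWS' [OPENING] [FORCE]. ROWS is JSON, a list that holds one entry, the list of rows, each a list of 6 numbers: the shift along the tool's x, y, z as a fraction of full scale, then the turn, a rotation vector about the tool's x, y, z as a fraction of full scale. In form: [[[x, y, z, ax, ay, az], ...]]. A call has 1 to 12 rows; each row is the pose to reach, as a shift and turn from the pose commanded when the call began, along the tool's axes at that moment, turning the shorter way round; what a row does not reach only later rows make up. Full scale, the value 1, is 0.08 m for a shift and 180 degrees for a turn. A row lasts 1/12 s, in which the tool goes at most 41.7 mm and 7.16 degrees, less where a joint would pass 70% of its speed; a pose out of reach is approached as far as the arm can. A call with a number of a shift or a turn outside -1 to 1 is refused whole. A call with a gripper value outside its range is refused whole. OPENING is the closure, from 0 (fully open) to 1 (shut), set as the call begins (- or left out, the last holds). The fingers move at their own pace and stop on an object; FORCE is the grip in N (left out, the last holds). Time passes only in rows, so rows that repeat a pose let the fingers close. It gives the time, the measured TCP pose, the force and the opening at its end, in the units of the state.
- observe(): the state, without advancing time (a new reading comes with each control period).
- read_camera(name): name is "side" or "top"; returns the picture (420x560x3 uint8, red, green, blue); there is no depth.
- calibration(name): a dict with "K" (3x3 intrinsics, pixels), "k1" (the pictures are not rectified: a ray, as slopes to the right and down, at radius r is drawn at 1 + k1 r^2 times it, then the intrinsics apply), "xyz" and "orientation" of the camera in the world. Camera axes: x right, y down, z forward; pixel columns grow to the right and rows downward; lengths in m; the calibration is good to about 2 mm. A picture is of the moment at which its call begins. calibration takes no time and is no camera call.
- finish_job(): hands the job in, once; it reports no verdict.
The state is a dict: "t": time; "joints": joint angles; "joint_vel": joint speeds; "effort": joint torques, N m; "ee_pos": TCP position; "eef_rot": TCP orientation; "contact_force": force on the tool from outside, world axes, zero at the start; "torque": the same for the moment, N m; "gripper_width": opening from 0.0 (shut) to 1.0 (fully open).
Only numpy, scipy, OpenCV 4.12 (cv2) and the standard library are available. Lean on these libraries where they do the work, as an engineer would, in place of code of your own. Each camera call takes 0.05 s, during which the arm holds its last target. There are 200 camera calls.

## Working session

There is one attempt and no reset: what is moved stays moved. The work goes in short steps, Python scripts to look and compute and a shell command to move; the robot and the scene stay as the last step left them, time stands still between calls to the robot, and variables do not carry over. Pictures are saved under pics/ and viewed, about 12 in all and at most 16, crops included, and the job is handed in when it is done.

```bash
mkdir -p pics; python3 - <<'E'
from cell import *
import cv2
for n in ("top","side"):
    c=calibration(n);print(n,c)
    im=read_camera(n);cv2.imwrite(f"pics/{n}0.png",cv2.cvtColor(im,cv2.COLOR_RGB2BGR))
print(observe())
E
```

```text
top {'K': array([[541.53535705,   0.        , 269.70823013],
       [  0.        , 541.53535705, 206.4166567 ],
       [  0.        ,   0.        ,   1.        ]]), 'k1': -0.15798243814333085, 'xyz': array([0.32208729, 0.10322402, 1.90876821]), 'orientation': array([-2.14873395,  2.19648943, -0.11031368])}
side {'K': array([[430.28996499,   0.        , 276.00650225],
       [  0.        , 430.28996499, 206.6674628 ],
       [  0.        ,   0.        ,   1.        ]]), 'k1': -0.05665055188990924, 'xyz': array([ 0.04865556, -0.54090004,  0.87577886]), 'orientation': array([-2.24130615,  0.78092076, -0.30422603])}
{'t': 0.1, 'joints': array([ 1.09000653e+00,  5.32749949e-02,  1.61414803e+00, -1.43164361e-05,
        1.47598938e+00, -1.19006725e-01]), 'joint_vel': array([ 1.39456789e-03, -7.99771947e-04, -2.68840596e-03,  2.03711241e-03,
        8.70367568e-05, -1.23882579e-03]), 'effort': array([-1.31582756e-04, -3.94900453e+01, -3.71365678e+01, -1.08569589e-04,
        3.92136208e-03, -1.28294491e-05]), 'ee_pos': array([0.22093283, 0.5839851 , 0.19520101]), 'eef_rot': array([ 0.2825077 ,  1.55261769, -0.28525766]), 'contact_force': array([0.34042424, 0.19409068, 0.27098663]), 'torque': array([-0.00613148,  0.02385776,  0.02886344]), 'gripper_width': 0.9993076114416245}
```

View pics/top0.png

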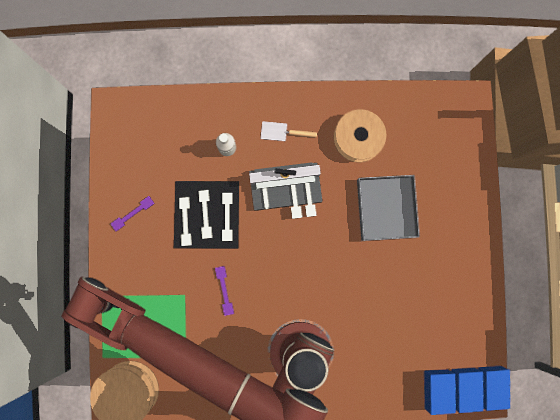

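View pics/side0.png

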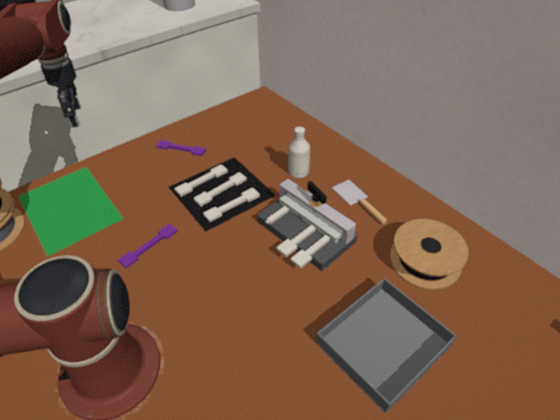

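Top view: the clamp is at about (285,188). It holds a short stub at the left, around (266,195), and two full bars with heads at (297,214) and (311,212). Three white fresh bars lie on the black plate at (185,220), (206,214) and (228,216), and the tray is at (388,208). The purple bars at (132,213) and (224,290) are decoys. Next is an enlarged crop, plus measurements.

```bash
cat > h.py <<'E'
from cell import *
import cv2, numpy as np
from scipy.spatial.transform import Rotation as R
def cam(n):
    c=calibration(n); return c['K'],np.array([c['k1'],0,0,0.]),np.array(c['xyz']),R.from_rotvec(c['orientation']).as_matrix()
def unp(n,uv,z):
    K,d,p,M=cam(n); u=cv2.undistortPoints(np.array(uv,float).reshape(-1,1,2),K,d).reshape(-1,2)
    r=np.c_[u,np.ones(len(u))]@M.T; return p+r*((z-p[2])/r[:,2])[:,None]
def proj(n,P):
    K,d,p,M=cam(n); P=np.array(P,float).reshape(-1,3)
    return cv2.projectPoints(P,cv2.Rodrigues(M.T)[0],-M.T@p,K,d)[0].reshape(-1,2)
def save(im,f,box=None,s=1):
    if box: x0,y0,x1,y1=box; im=im[y0:y1,x0:x1]
    im=cv2.resize(im,None,fx=s,fy=s,interpolation=cv2.INTER_CUBIC); cv2.imwrite('pics/'+f,cv2.cvtColor(im,cv2.COLOR_RGB2BGR))
def white(im,box,th=150,sat=40):
    m=((im.min(2)>th)&(im.max(2).astype(int)-im.min(2)<sat)).astype(np.uint8)
    x0,y0,x1,y1=box; o=np.zeros_like(m); o[y0:y1,x0:x1]=m[y0:y1,x0:x1]; return o
def comps(m,amin=30):
    n,l,s,c=cv2.connectedComponentsWithStats(m)
    return [np.argwhere(l==i)[:,::-1].astype(float) for i in range(1,n) if s[i,4]>=amin]
def bar(px,n='top',z=.014):
    P=unp(n,px,z)[:,:2]; (c,sz,a)=cv2.minAreaRect(P.astype(np.float32)*1000)
    m=P.mean(0); w,v=np.linalg.eigh(np.cov((P-m).T)); ax=v[:,1]*np.sign(v[0,1]); 
    return m,np.array(c)/1000,np.degrees(np.arctan2(ax[1],ax[0])),sz
def tool():
    s=observe(); M=R.from_rotvec(s['eef_rot']).as_matrix(); return s,np.array(s['ee_pos']),M
E
python3 - <<'E'
from h import *
t=read_camera('top'); s=read_camera('side')
for p in comps(white(t,(174,180,240,250))): print('fresh',len(p),p.mean(0).round(1),*bar(p))
save(cv2.hconcat([t[150:230,240:330],]),'c1.png',None,8) if 0 else None
a=cv2.resize(t[155:225,240:330],None,fx=6,fy=6,interpolation=cv2.INTER_CUBIC)
b=cv2.resize(s[170:275,245:370],None,fx=4,fy=4,interpolation=cv2.INTER_CUBIC)
w=min(a.shape[1],b.shape[1]); H=a.shape[0]
b=b[:H]; a=a[:b.shape[0]]
o=cv2.hconcat([a,b]); print(o.shape)
save(o,'c1.png',None,0.76)
E
```

```text
fresh 344 [204.9 213.9] [0.48700869 0.32320271] [0.48716901 0.32296603] 3.4850518202763507 (169.12623596191406, 35.87529754638672)
fresh 326 [226.5 216.5] [0.47637177 0.24711988] [0.4763855  0.24610446] -0.9040833398171164 (35.339332580566406, 165.6804656982422)
fresh 352 [184.7 221.3] [0.46248478 0.39482782] [0.46340509 0.39459927] 2.3007081784908956 (169.6171875, 36.18567657470703)
(420, 1040, 3)
```

View pics/c1.png

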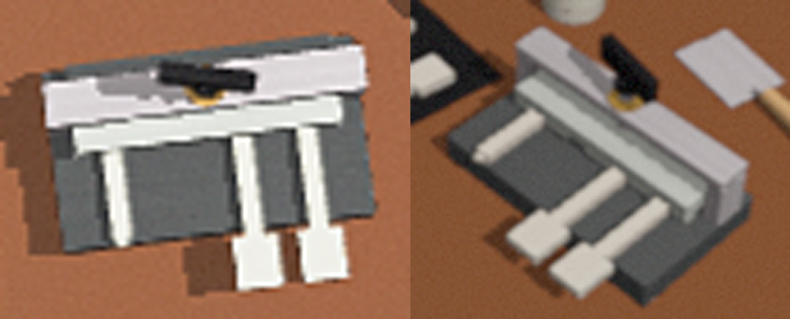

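The crop shows the snapped stub, a waist with no outer head, in bay1 (left). Bay2 is empty, and bays 3 and 4 hold sound bars. The handle sits about 15° clockwise of the clamp's y axis, so the screw is tight. Next I fit the clamp pose.

```bash
cat >> h.py <<'E'
def C2W(q,P):
    c,s=np.cos(q[2]),np.sin(q[2]); P=np.array(P,float).reshape(-1,3)
    return np.c_[q[0]+c*P[:,0]-s*P[:,1],q[1]+s*P[:,0]+c*P[:,1],P[:,2]]
def yaw(M): return np.degrees(np.arctan2(-M[0,1],M[1,1]))
def plan(xyz,yw=None):
    "shift (tool fractions) to world TCP target, and yaw turn fraction"
    s,p,M=tool(); d=(M.T@(np.array(xyz)-p))/.08
    print('at',p.round(4),'yaw',round(yaw(M),1),'tilt',np.degrees(np.arccos(-M[2,0])).round(2),'J',np.round(s['joints'],2),'t',round(s['t'],1),'gw',round(s['gripper_width'],3))
    print('  shift',d.round(3),'turn ax', None if yw is None else round(-(((yw-yaw(M)+180)%360)-180)/180,4))
E
python3 - <<'E'
from h import *
from scipy.optimize import least_squares
a=np.array([[50,127],[44,82],[362,45],[366,90],[65,250],[373,213]])/4.56+[240,155]-.4
A=np.array([[18,121,86],[52,121,86],[52,-121,86],[18,-121,86],[-70,121,30],[-70,-121,30]])/1000
f=lambda q:(proj('top',C2W(q,A))-a).ravel()
r=least_squares(f,[.6,.07,0.1]); print('clamp',r.x,np.degrees(r.x[2]),f(r.x).round(1))
q=r.x
t=read_camera('top'); s=read_camera('side')
# heads of loaded bars, tray, handle
for n,pt in (('bay3',[-97,-25,40]),('bay4',[-97,-75,40]),('handle',[35,0,136])):
    P=C2W(q,np.array(pt)/1000); print(n,P.round(4),proj('top',P).round(1),proj('side',P).round(1))
for p in comps(white(t,(284,205,325,222))): print('heads',len(p),p.mean(0),unp('top',p,.04).mean(0))
blk=((t.max(2)<45)).astype(np.uint8); o=np.zeros_like(blk); o[160:182,268:304]=blk[160:182,268:304]
for p in comps(o,10): m,c,an,sz=bar(p,z=.136); print('handle',len(p),p.mean(0),m,an,sz)
for tr in ([[359,178],[416,176],[418,239],[361,241]],): print('tray',unp('top',tr,.045).round(3),unp('top',tr,.045).mean(0))
plan(C2W(q,[.035,0,.2])[0],0)
# overlay
for n,im in (('top',t),('side',s)):
    im=im.copy()
    for P in ([[-70,121,30],[-70,-121,30],[70,-121,30],[70,121,30]],[[18,121,86],[52,121,86],[52,-121,86],[18,-121,86]],[[-117,-8,40],[-77,-8,40],[-77,-42,40],[-117,-42,40]],[[-117,-58,40],[-77,-58,40],[-77,-92,40],[-117,-92,40]]):
        uv=proj(n,C2W(q,np.array(P)/1000)); 
        if n=='top': uv=(uv-[240,155]+.5)*5
        else: uv=(uv-[245,170]+.5)*4
        P=uv
        if P is not None: globals().setdefault('L',{}).setdefault(n,[]).append(uv)
a=cv2.resize(t[155:235,240:330],None,fx=5,fy=5); b=cv2.resize(s[170:270,245:360],None,fx=4,fy=4)
for im,k in ((a,'top'),(b,'side')): cv2.polylines(im,[u.astype(np.int32) for u in L[k]],True,(255,0,0),1)
b=b[:400]; save(cv2.hconcat([a,b]),'fit.png',None,.87)
E
```

```text
clamp [0.5784011  0.03820778 0.09589037] 5.494113687474141 [-0.6 -0.  -0.4  0.   0.2 -0.1  0.6 -0.2 -0.5  0.1  0.8  0.1]
bay3 [[0.4842 0.004  0.04  ]] [[296. 212.]] [[284.1 246.9]]
bay4 [[ 0.489  -0.0457  0.04  ]] [[310.3 210.3]] [[298.3 258.1]]
handle [[0.6132 0.0416 0.136 ]] [[285.1 171. ]] [[314.3 189.2]]
heads 121 [296.02479339 211.52892562] [0.48602237 0.00398742 0.04      ]
heads 106 [310.20754717 210.27358491] [ 0.489304   -0.04536802  0.04      ]
handle 53 [286.94339623 172.39622642] [0.6083436  0.03563526] 89.74518604942354 (66.30498504638672, 16.767324447631836)
tray [[ 0.598 -0.219  0.045]
 [ 0.602 -0.423  0.045]
 [ 0.38  -0.419  0.045]
 [ 0.378 -0.218  0.045]] [ 0.48957242 -0.31985361  0.045     ]
at [0.2211 0.5843 0.1959] yaw -20.7 tilt 0.04 J [ 1.09  0.05  1.61  0.    1.48 -0.12] t 0.3 gw 0.999
  shift [-0.049 -4.611  6.986] turn ax -0.1152
```

View pics/fit.png

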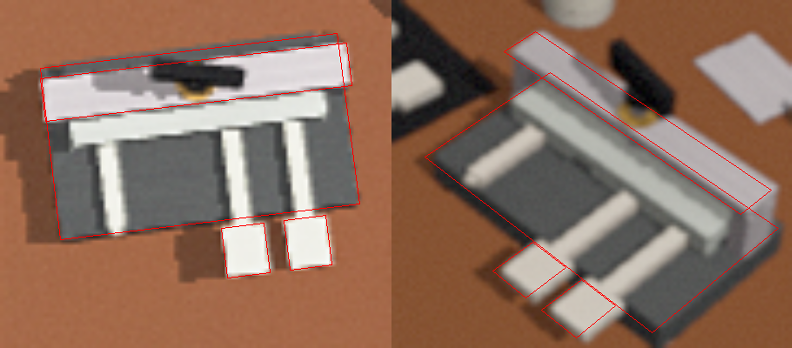

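The fit agrees with the bar heads to about 1–2 mm. First I move over the handle.

```bash

python3 -m jog '[[[0,-0.66,1,0,0,0],[0,-0.66,1,0,0,0],[0,-0.66,1,0,0,0]]]' 0
python3 -m jog '[[[0,-0.66,1,0,0,0],[0,-0.66,1,0,0,0],[0,-0.66,1,0,0,0]]]' >/dev/null
python3 -m jog '[[[0,-0.66,1,0,0,0],[0,-0.66,1,0,0,0],[0,-0.66,1,0,0,0]]]' >/dev/null
python3 -m jog '[[[0,-0.66,1,0,0,0],[0,-0.66,1,0,0,0],[0,-0.66,1,0,0,0]]]' >/dev/null
python3 -m jog '[[[0,-0.66,1,0,0,0],[0,-0.66,1,0,0,0],[0,-0.66,1,0,0,0]]]' >/dev/null
python3 -m jog '[[[0,-0.66,1,0,0,0],[0,-0.66,1,0,0,0],[0,-0.66,1,0,0,0]]]' >/dev/null
python3 -m jog '[[[-0.05,-0.66,1,0,0,0],[-0.05,-0.66,1,0,0,0],[-0.05,-0.66,1,0,0,0]]]'
python3 -c "
from h import *
plan([.6130,.0415,.2],86)"
```

```text
t: 0.55
ee_pos: [0.2793, 0.5038, 0.196]
eef_rot: [0.284, 1.55, -0.287]
contact_force: [-0.4, -0.4, -0.2]
gripper_width: 1.004
t: 2.05
ee_pos: [0.6164, 0.038, 0.2004]
eef_rot: [0.286, 1.55, -0.287]
contact_force: [0.1, -1.0, 0.5]
gripper_width: 1.003
at [0.6164 0.038  0.2004] yaw -20.9 tilt 0.08 J [-0.06  0.03  1.63 -0.    1.48 -1.26] t 2.0 gw 1.003
  shift [ 0.005  0.026 -0.055] turn ax -0.5939
```

```bash

python3 -m jog '[[[0,0.02,-0.055,-0.28,0,0],[0,0.02,-0.055,-0.28,0,0],[0,0.02,-0.055,-0.28,0,0],[0,0.02,-0.055,-0.28,0,0],[0,0.02,-0.055,-0.28,0,0],[0,0.02,-0.055,-0.28,0,0],[0,0.02,-0.055,-0.28,0,0],[0,0.02,-0.055,-0.28,0,0]]]' 0.4 
python3 -m jog '[[[0,0,0,-0.28,0,0],[0,0,0,-0.28,0,0],[0,0,0,-0.28,0,0],[0,0,0,-0.28,0,0],[0,0,0,-0.28,0,0],[0,0,0,-0.28,0,0],[0,0,0,-0.28,0,0],[0,0,0,-0.28,0,0]]]'
python3 -c "
from h import *
plan([.6130,.0415,.1045],80)
t=read_camera('top');s=read_camera('side')
b=cv2.resize(s[120:250,240:370],None,fx=4,fy=4)[:360];a=cv2.resize(t[140:200,240:320],None,fx=6,fy=6)
save(cv2.hconcat([a[:360],b]),'v1.png',None,.75)"
```

```text
t: 2.72
ee_pos: [0.6103, 0.0454, 0.2001]
eef_rot: [-0.407, 1.532, 0.409]
contact_force: [0.1, -0.0, 0.1]
gripper_width: 0.601
t: 3.38
ee_pos: [0.6104, 0.0448, 0.2002]
eef_rot: [-1.08, 1.286, 1.081]
contact_force: [-0.6, -0.8, -0.9]
gripper_width: 0.599
at [0.6104 0.0448 0.2002] yaw 80.1 tilt 0.04 J [-0.05  0.02  1.64  0.    1.48 -3.02] t 3.4 gw 0.599
  shift [ 1.196 -0.04  -0.036] turn ax 0.0004
```

View pics/v1.png

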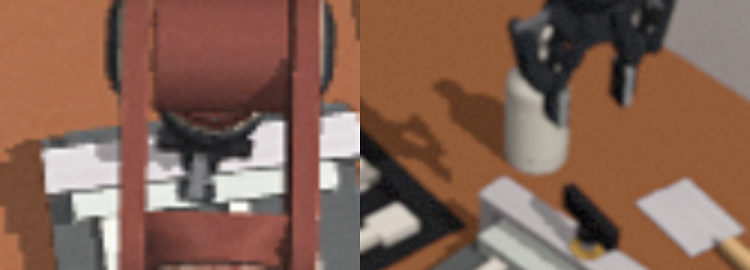

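The gripper hangs above the handle, with the jaws open along roughly world x, across the handle's width. I descend and grip.

```bash

python3 -m jog '[[[0.4,-0.04,-0.036,0,0,0],[0.8,-0.04,-0.036,0,0,0],[0.8,-0.04,-0.036,0,0,0]]]' >/dev/null
python3 -m jog '[[[0.2,0,0,0,0,0],[0.39,0,0,0,0,0],[0.39,0,0,0,0,0],[0.39,0,0,0,0,0]]]' 
python3 -m jog '[[[0,0,0,0,0,0],[0,0,0,0,0,0],[0,0,0,0,0,0],[0,0,0,0,0,0],[0,0,0,0,0,0],[0,0,0,0,0,0]]]' 1 60
python3 -c "
from h import *
plan([.6130,.0415,.1045],80)
s=read_camera('side')
save(s,'v2.png',(260,130,370,230),5)"
```

```text
t: 4.07
ee_pos: [0.6129, 0.0406, 0.1054]
eef_rot: [-1.079, 1.288, 1.08]
contact_force: [-0.5, 1.0, 0.2]
gripper_width: 0.599
t: 4.57
ee_pos: [0.6134, 0.0403, 0.1055]
eef_rot: [-1.081, 1.286, 1.08]
contact_force: [0.2, -0.2, 0.1]
gripper_width: -0.001
at [0.6134 0.0403 0.1055] yaw 80.1 tilt 0.03 J [-0.06  0.1   1.72  0.    1.32 -3.02] t 4.6 gw -0.001
  shift [0.012 0.008 0.014] turn ax 0.0003
```

View pics/v2.png

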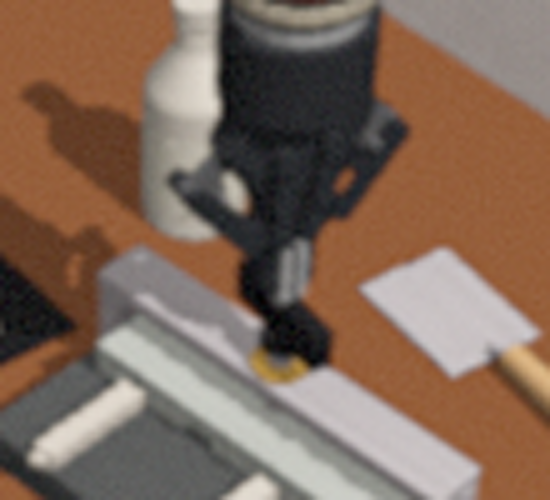

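The gripper shut on nothing: the fingertips at about (317,190) sit above or behind the handle at about (320,197). I'll compare the projections.

```bash

python3 -c "
from h import *
s,p,M=tool()
print('tcp side',proj('side',p),'grasp',proj('side',p-.019*M[:,0]),'tcp+50',proj('side',p-.05*M[:,0]))
t=read_camera('top'); print('tcp top',proj('top',p))
q=[.5784,.0382,.0959]
for z in (.1095,.1225,.1355): print(z,proj('side',C2W(q,[[.035,-.036,z],[.035,0,z],[.035,.036,z]])).round(1).tolist())
im=read_camera('side'); b=(im.max(2)<50)
a=cv2.resize(t[150:200,250:320],None,fx=6,fy=6);b=cv2.resize(im[160:220,290:350],None,fx=6,fy=6)[:300]
save(cv2.hconcat([a,b]),'v3.png')"
```

```text
tcp side [[314.14530752 198.14631561]] grasp [[314.48864026 192.77411282]] tcp+50 [[315.06547757 183.72457042]]
tcp top [[285.220358  172.4273231]]
0.1095 [[324.3, 203.7], [313.9, 196.7], [303.8, 190.0]]
0.1225 [[324.6, 200.0], [314.1, 193.0], [304.0, 186.3]]
0.1355 [[324.9, 196.2], [314.3, 189.3], [304.1, 182.6]]
```

View pics/v3.png

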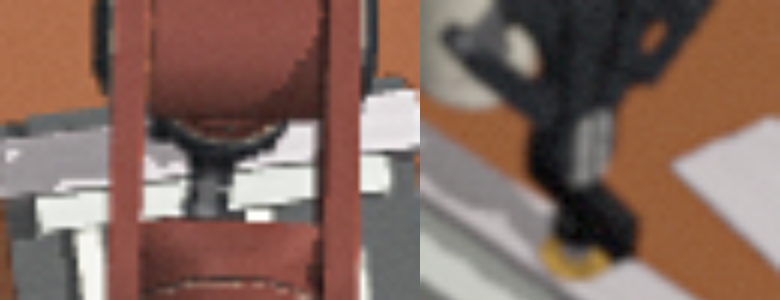

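Side-view finger heights suggest the real tips are higher than reported, perhaps resting just above the handle. A small downward touch test will tell.

```bash

python3 -m jog '[[[0.01,0,0,0,0,0],[0.02,0,0,0,0,0],[0.03,0,0,0,0,0],[0.04,0,0,0,0,0],[0.04,0,0,0,0,0]]]'
python3 -c "
from h import *
plan([.6130,.0415,.1045],80)
K,d,p,M=cam('side');print(M.round(3));K,d,p,M=cam('top');print(M.round(3));print(tool()[2].round(3))
print(proj('side',[[.6104,.0448,.2],[.6104+.025,.0448,.2],[.6104-.025,.0448,.2]]))"
```

```text
t: 5.13
ee_pos: [0.613, 0.0403, 0.1015]
eef_rot: [-1.08, 1.287, 1.081]
contact_force: [0.1, -1.0, 0.2]
gripper_width: 0.0
at [0.613  0.0403 0.1015] yaw 80.1 tilt 0.03 J [-0.06  0.1   1.72 -0.    1.32 -3.02] t 5.1 gw 0.0
  shift [-0.037  0.003  0.015] turn ax 0.0004
[[ 0.787 -0.443  0.428]
 [-0.616 -0.548  0.566]
 [-0.016 -0.709 -0.705]]
[[-0.022 -0.995  0.098]
 [-1.     0.022 -0.004]
 [ 0.002 -0.098 -0.995]]
[[-0.001 -0.985  0.172]
 [ 0.     0.172  0.985]
 [-1.     0.001 -0.   ]]
[[313.8112738  169.57640101]
 [321.40874402 165.4663183 ]
 [306.05088402 173.77541139]]
```

```bash

python3 -m jog '[[[0,0,0,0,0,0],[0,0,0,0,0,0],[0,0,0,0,0,0],[0,0,0,0,0,0]]]' 0.4
python3 -c "
from h import *
s,p,M=tool(); print(p)
im=read_camera('side'); b=cv2.resize(im[140:230,260:380],None,fx=6,fy=6,interpolation=cv2.INTER_CUBIC)
for P in (p,p-.019*M[:,0],p-.1*M[:,0]):
  u=(proj('side',P)[0]-[260,140]+.5)*6; cv2.circle(b,tuple(int(v) for v in u),4,(0,255,0),1)
save(b,'v4.png')"
```

```text
t: 5.47
ee_pos: [0.6133, 0.0403, 0.102]
eef_rot: [-1.081, 1.286, 1.08]
contact_force: [-0.9, 0.9, 0.0]
gripper_width: 0.562
[0.61330596 0.04029602 0.10198337]
```

View pics/v4.png

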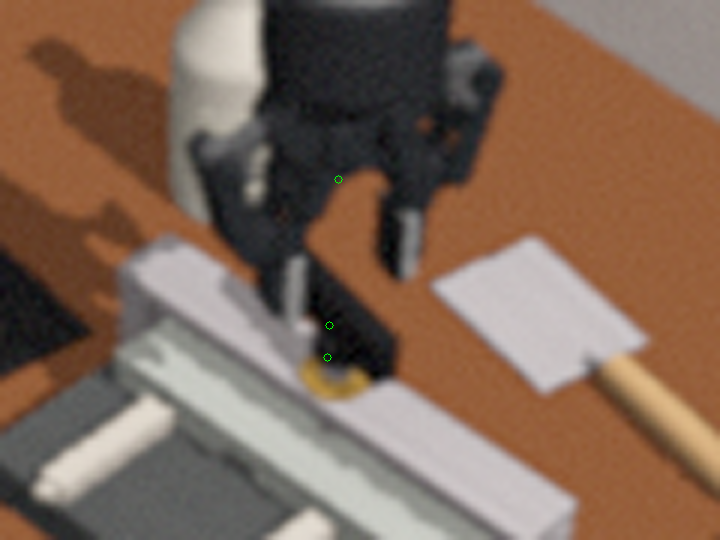

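The open fingers straddle the handle, but the tips look shallow. I'll go 12 mm lower, which still leaves 4 mm over the bridge, and close again.

```bash

python3 -m jog '[[[0.03,0,0,0,0,0],[0.06,0,0,0,0,0],[0.09,0,0,0,0,0],[0.12,0,0,0,0,0],[0.15,0,0,0,0,0],[0.15,0,0,0,0,0]]]'
python3 -m jog '[[[0,0,0,0,0,0],[0,0,0,0,0,0],[0,0,0,0,0,0],[0,0,0,0,0,0],[0,0,0,0,0,0],[0,0,0,0,0,0]]]' 1 60
python3 -c "
from h import *
s,p,M=tool(); print(p,s['contact_force'],s['torque'])
im=read_camera('side'); b=cv2.resize(im[140:230,260:380],None,fx=6,fy=6,interpolation=cv2.INTER_CUBIC)
save(b,'v5.png')"
```

```text
t: 6.02
ee_pos: [0.6127, 0.0403, 0.0889]
eef_rot: [-1.08, 1.287, 1.082]
contact_force: [-0.6, 0.3, 0.2]
gripper_width: 0.599
t: 6.52
ee_pos: [0.617, 0.0394, 0.0908]
eef_rot: [-1.085, 1.28, 1.073]
contact_force: [10.6, -2.7, -5.4]
gripper_width: 0.137
[0.61697088 0.03941886 0.09080319] [10.63731248 -2.67225893 -5.44091581] [-0.26668483 -1.75314089  0.11179935]
```

View pics/v5.png

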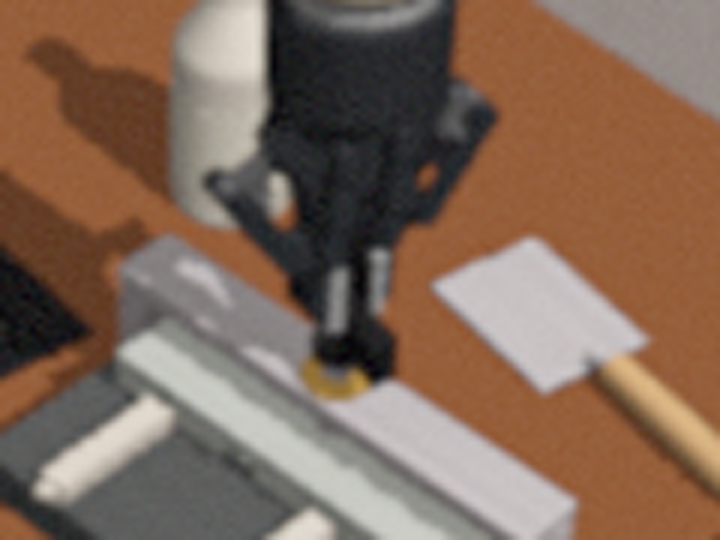

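Now it's gripped at 0.137, but only by the handle's top. The true finger ends are roughly 35–45 mm above the reported TCP, and the handle is about 4 mm further in +x. I open, shift, go deeper in force-checked steps, and regrip.

```bash

python3 -m jog '[[[0,0,0,0,0,0],[0,0,0,0,0,0],[0,-0.05,0.01,0,0,0],[0,-0.05,0.01,0,0,0],[0,-0.05,0.01,0,0,0]]]' 0.5
python3 -m jog '[[[0.03,0,0,0,0,0],[0.06,0,0,0,0,0],[0.09,0,0,0,0,0],[0.12,0,0,0,0,0],[0.12,0,0,0,0,0]]]' 
python3 -m jog '[[[0.03,0,0,0,0,0],[0.06,0,0,0,0,0],[0.09,0,0,0,0,0],[0.09,0,0,0,0,0]]]' 
python3 -m jog '[[[0,0,0,0,0,0],[0,0,0,0,0,0],[0,0,0,0,0,0],[0,0,0,0,0,0],[0,0,0,0,0,0],[0,0,0,0,0,0]]]' 1 60
python3 -c "
from h import *
s,p,M=tool(); print(p,s['contact_force'],s['torque'])
im=read_camera('side'); b=cv2.resize(im[140:230,260:380],None,fx=6,fy=6,interpolation=cv2.INTER_CUBIC)
save(b,'v6.png')"
```

```text
t: 6.98
ee_pos: [0.6174, 0.0405, 0.09]
eef_rot: [-1.081, 1.286, 1.081]
contact_force: [0.1, 0.1, -0.4]
gripper_width: 0.498
t: 7.4
ee_pos: [0.6167, 0.0404, 0.0793]
eef_rot: [-1.08, 1.287, 1.082]
contact_force: [-0.8, 0.6, 0.8]
gripper_width: 0.502
t: 7.73
ee_pos: [0.6169, 0.0404, 0.0723]
eef_rot: [-1.08, 1.287, 1.081]
contact_force: [-1.3, 0.2, -1.1]
gripper_width: 0.5
t: 8.23
ee_pos: [0.6172, 0.0404, 0.0734]
eef_rot: [-1.081, 1.286, 1.081]
contact_force: [-2.3, -0.3, 2.2]
gripper_width: 0.15
[0.61717893 0.04041159 0.07336772] [-2.29134326 -0.33495684  2.16166626] [0.01694344 0.38830996 0.12315815]
```

View pics/v6.png

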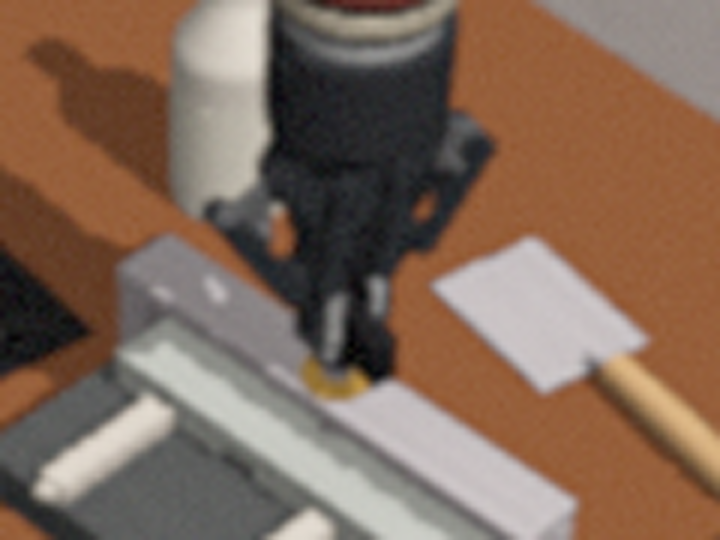

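The grip is good now (0.15, centred, low force). I'll undo the screw clockwise, which is +ax, following its rise.

```bash

python3 -m jog '[[[-0.003,0,0,0.0395,0,0],[-0.007,0,0,0.079,0,0],[-0.01,0,0,0.1185,0,0],[-0.014,0,0,0.158,0,0],[-0.017,0,0,0.1975,0,0],[-0.02,0,0,0.237,0,0],[-0.024,0,0,0.2765,0,0],[-0.027,0,0,0.316,0,0],[-0.031,0,0,0.3555,0,0],[-0.034,0,0,0.395,0,0],[-0.038,0,0,0.4345,0,0],[-0.041,0,0,0.474,0,0]]]'
python3 -c "
from h import *
plan([.617,.0404,.0733]); print(observe()['torque'])"
```

```text
t: 9.28
ee_pos: [0.6161, 0.0417, 0.0766]
eef_rot: [0.078, 1.572, -0.075]
contact_force: [-7.5, 4.7, 5.6]
gripper_width: 0.151
at [0.6161 0.0417 0.0766] yaw -5.6 tilt 0.21 J [-0.05  0.14  1.73  0.    1.28 -1.53] t 9.3 gw 0.151
  shift [ 0.041 -0.015  0.013] turn ax None
[0.57004451 0.94742923 0.08306992]
```

```bash

python3 -m jog '[[[-0.007,0.012,-0.012,0.0395,0,0],[-0.011,0.012,-0.012,0.079,0,0],[-0.014,0.012,-0.012,0.1185,0,0],[-0.018,0.012,-0.012,0.158,0,0],[-0.021,0.012,-0.012,0.1975,0,0],[-0.024,0.012,-0.012,0.237,0,0],[-0.028,0.012,-0.012,0.2765,0,0],[-0.031,0.012,-0.012,0.316,0,0],[-0.035,0.012,-0.012,0.3555,0,0],[-0.038,0.012,-0.012,0.395,0,0],[-0.042,0.012,-0.012,0.4345,0,0],[-0.045,0.012,-0.012,0.474,0,0]]]'
python3 -m jog '[[[-0.003,0,0,0.0395,0,0],[-0.007,0,0,0.079,0,0],[-0.01,0,0,0.1185,0,0],[-0.014,0,0,0.158,0,0],[-0.017,0,0,0.1975,0,0],[-0.02,0,0,0.237,0,0],[-0.024,0,0,0.2765,0,0],[-0.027,0,0,0.316,0,0],[-0.031,0,0,0.3555,0,0],[-0.034,0,0,0.395,0,0],[-0.038,0,0,0.4345,0,0],[-0.041,0,0,0.474,0,0]]]'
python3 -c "
from h import *
plan([.617,.0404,.0733]); print(observe()['torque'])"
```

```text
t: 10.28
ee_pos: [0.6174, 0.0428, 0.08]
eef_rot: [1.224, 1.202, -1.218]
contact_force: [3.3, 3.4, -1.4]
gripper_width: 0.152
t: 11.28
ee_pos: [0.6186, 0.0417, 0.0833]
eef_rot: [2.194, 0.072, -2.182]
contact_force: [6.8, 0.2, -3.6]
gripper_width: 0.153
at [0.6186 0.0417 0.0833] yaw -176.2 tilt 0.32 J [-0.05  0.13  1.73  0.    1.28  1.45] t 11.3 gw 0.153
  shift [0.125 0.015 0.022] turn ax None
[ 0.10223985 -0.79952453  0.1475275 ]
```

```bash

python3 -m jog '[[[-0.003,0,-0.012,0.0395,0,0],[-0.007,0,-0.012,0.079,0,0],[-0.01,0,-0.012,0.1185,0,0],[-0.014,0,-0.012,0.158,0,0],[-0.017,0,-0.012,0.1975,0,0],[-0.02,0,-0.012,0.237,0,0],[-0.024,0,-0.012,0.2765,0,0],[-0.027,0,-0.012,0.316,0,0],[-0.031,0,-0.012,0.3555,0,0],[-0.034,0,-0.012,0.395,0,0],[-0.038,0,-0.012,0.4345,0,0],[-0.041,0,-0.012,0.474,0,0]]]'
python3 -c "
from h import *
plan([.617,.0414,.0733]); print(observe()['torque'])"
python3 -m jog '[[[0,0,0,0,0,0],[0,0,0,0,0,0],[0,0,0,0,0,0],[-0.3,0,0,0,0,0],[-0.65,0,0,0,0,0],[-0.65,0,0,0,0,0]]]' 0.4
python3 -m jog '[[[0,0,0,-0.45,0,0],[0,0,0,-0.45,0,0],[0,0,0,-0.45,0,0],[0,0,0,-0.45,0,0],[0,0,0,-0.45,0,0],[0,0,0,-0.45,0,0],[0,0,0,-0.45,0,0],[0,0,0,-0.45,0,0],[0,0,0,-0.45,0,0],[0,0,0,-0.45,0,0],[0,0,0,-0.45,0,0],[0,0,0,-0.45,0,0]]]' >/dev/null
python3 -m jog '[[[0,0,0,-0.45,0,0],[0,0,0,-0.45,0,0],[0,0,0,-0.45,0,0],[0,0,0,-0.45,0,0],[0,0,0,-0.45,0,0],[0,0,0,-0.45,0,0],[0,0,0,-0.45,0,0],[0,0,0,-0.45,0,0],[0,0,0,-0.45,0,0],[0,0,0,-0.45,0,0],[0,0,0,-0.45,0,0],[0,0,0,-0.45,0,0]]]' >/dev/null
python3 -c "
from h import *
plan([.6175,.0415,.0865],-262+180); s=read_camera('side'); save(s,'v7.png',(260,140,380,230),6)
K=s"
```

```text
t: 12.28
ee_pos: [0.6176, 0.0404, 0.0865]
eef_rot: [-1.318, 1.137, 1.316]
contact_force: [-2.2, -3.0, 2.0]
gripper_width: 0.154
at [0.6176 0.0404 0.0865] yaw 98.4 tilt 0.11 J [-0.05  0.13  1.72 -0.    1.29  2.94] t 12.3 gw 0.154
  shift [0.165 0.005 0.014] turn ax None
[-0.39838444  0.28132448  0.19538558]
t: 12.78
ee_pos: [0.6212, 0.0416, 0.1451]
eef_rot: [-1.329, 1.125, 1.314]
contact_force: [0.5, 0.4, 1.6]
gripper_width: 0.6
at [0.6176 0.0417 0.1383] yaw -98.8 tilt 0.03 J [-0.05  0.08  1.68  0.    1.38  0.1 ] t 14.8 gw 0.598
  shift [ 0.648 -0.001  0.003] turn ax -0.0935
```

View pics/v7.png

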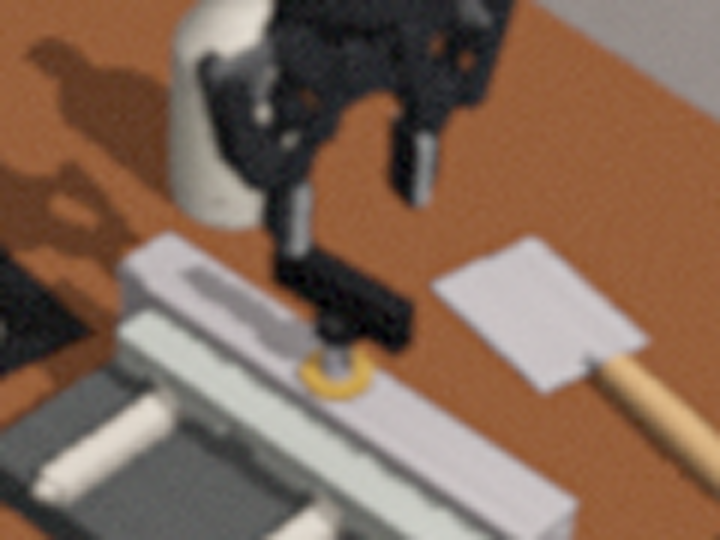

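The handle has risen and is well turned. I regrip and turn to the end stop.

```bash

python3 -m jog '[[[0,0,0,-0.0945,0,0],[0,0,0,-0.0945,0,0],[0.2,0,0,-0.0945,0,0],[0.4,0,0,-0.0945,0,0],[0.65,0,0,-0.0945,0,0],[0.65,0,0,-0.0945,0,0]]]'
python3 -m jog '[[[0,0,0,0,0,0],[0,0,0,0,0,0],[0,0,0,0,0,0],[0,0,0,0,0,0],[0,0,0,0,0,0],[0,0,0,0,0,0]]]' 1 60
python3 -m jog '[[[-0.003,0,0,0.03,0,0],[-0.005,0,0,0.06,0,0],[-0.008,0,0,0.09,0,0],[-0.01,0,0,0.12,0,0],[-0.01,0,0,0.12,0,0]]]'
python3 -c "
from h import *
plan([.617,.0414,.0733]); print(observe()['torque'])"
```

```text
t: 15.33
ee_pos: [0.6143, 0.0418, 0.0817]
eef_rot: [1.105, 1.277, -1.113]
contact_force: [-1.1, -0.3, -1.8]
gripper_width: 0.603
t: 15.83
ee_pos: [0.6175, 0.0413, 0.0885]
eef_rot: [1.108, 1.27, -1.108]
contact_force: [-5.4, -0.9, 4.2]
gripper_width: 0.15
t: 16.25
ee_pos: [0.6174, 0.0413, 0.0893]
eef_rot: [1.383, 1.085, -1.385]
contact_force: [-5.6, -1.0, 3.6]
gripper_width: 0.152
at [0.6174 0.0413 0.0893] yaw -103.8 tilt 0.07 J [-0.05  0.12  1.72 -0.    1.3   0.19] t 16.2 gw 0.152
  shift [ 0.2   -0.005 -0.   ] turn ax None
[-0.18032867  0.82770472  1.07260994]
```

Torque has risen to 1.07 N·m and the handle angle matches the 6.6 prediction (about −103° in both), so the screw is fully undone. The handle axis in robot coordinates is (.6174,.0413), so I shift the clamp fit +4 mm in x. I release and go to the snapped bar.

```bash
sed -i '1i Q=[.5826,.0379,.0959]' h.py
python3 -m jog '[[[0,0,0,0,0,0],[0,0,0,0,0,0],[0,0,0,0,0,0],[-0.3,0,0,0,0,0],[-0.7,0,0,0,0,0],[-0.9,0,0,0,0,0],[-0.9,0,0,0,0,0]]]' 0.5
python3 -m jog '[[[0,0,0,-0.305,0,0],[0,0,0,-0.305,0,0],[0,0,0,-0.305,0,0],[0,0,0,-0.305,0,0],[0,0,0,-0.305,0,0],[0,0,0,-0.305,0,0],[0,0,0,-0.305,0,0],[0,0,0,-0.305,0,0]]]' >/dev/null
python3 -m jog '[[[0,0,0,-0.305,0,0],[0,0,0,-0.305,0,0],[0,0,0,-0.305,0,0],[0,0,0,-0.305,0,0],[0,0,0,-0.305,0,0],[0,0,0,-0.305,0,0],[0,0,0,-0.305,0,0],[0,0,0,-0.305,0,0]]]' >/dev/null
python3 -c "
from h import *
P=C2W(Q,[-.045,.075,.08])[0];print(P); plan(P,5.5)"
```

```text
t: 16.83
ee_pos: [0.6209, 0.0414, 0.1655]
eef_rot: [1.39, 1.078, -1.376]
contact_force: [-0.3, 0.1, 0.9]
gripper_width: 0.501
[0.53062529 0.1082465  0.08      ]
at [0.617  0.0415 0.1579] yaw 6.3 tilt 0.08 J [-0.05  0.06  1.67  0.    1.41 -1.73] t 18.2 gw 0.504
  shift [ 0.976  0.947 -0.98 ] turn ax 0.0045
```

```bash

python3 -m jog '[[[0,0.4,-0.4,0.0045,0,0],[0,0.8,-0.8,0.0045,0,0],[0,0.947,-0.98,0.0045,0,0],[0.4,0.947,-0.98,0.0045,0,0],[0.8,0.947,-0.98,0.0045,0,0],[0.97,0.947,-0.98,0.0045,0,0],[0.97,0.947,-0.98,0.0045,0,0]]]' 0.6
python3 -m jog '[[[0.3,0,0,0,0,0],[0.5,0,0,0,0,0],[0.6,0,0,0,0,0],[0.65,0,0,0,0,0],[0.65,0,0,0,0,0]]]'
python3 -c "
from h import *
P=C2W(Q,[-.045,.075,.02])[0]; plan(P,5.5)
t=read_camera('top');s=read_camera('side')
a=cv2.resize(s[175:255,240:330],None,fx=6,fy=6,interpolation=cv2.INTER_CUBIC);b=cv2.resize(t[165:245,235:285],None,fx=5,fy=6)
save(cv2.hconcat([a,b]),'v8.png')"
```

```text
t: 18.75
ee_pos: [0.5275, 0.1084, 0.0764]
eef_rot: [-0.071, 1.579, 0.071]
contact_force: [-0.6, -0.1, -1.1]
gripper_width: 0.4
t: 19.17
ee_pos: [0.5317, 0.1085, 0.0298]
eef_rot: [-0.071, 1.57, 0.071]
contact_force: [0.3, -0.8, 0.4]
gripper_width: 0.401
at [0.5317 0.1085 0.0298] yaw 5.2 tilt 0.03 J [ 0.06  0.02  1.94  0.    1.18 -1.6 ] t 19.2 gw 0.401
  shift [ 0.122 -0.002 -0.014] turn ax -0.0018
```

View pics/v8.png

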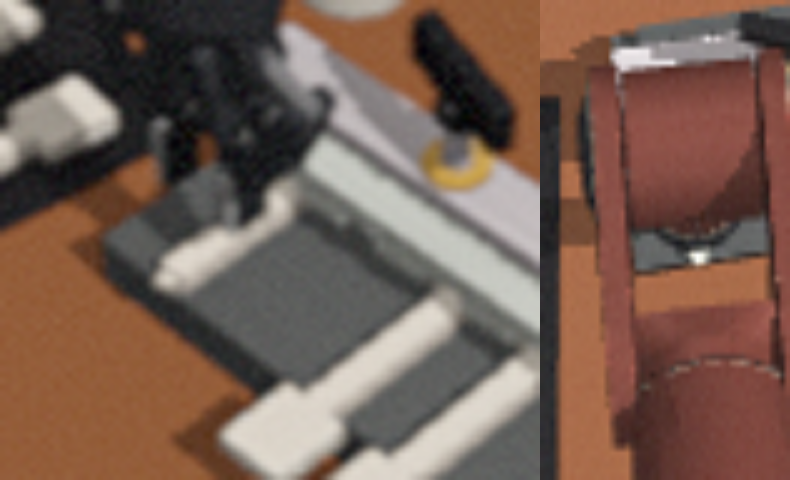

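The fingers straddle the stub's waist with the tips still about 35–40 mm above the base, which again fits a +40 mm tip offset. I descend stepwise to touch.

```bash

python3 -m jog '[[[0.1,0,0,0,0,0],[0.2,0,0,0,0,0],[0.3,0,0,0,0,0],[0.34,0,0,0,0,0],[0.34,0,0,0,0,0]]]'
python3 -m jog '[[[0.015,0,0,0,0,0],[0.03,0,0,0,0,0],[0.045,0,0,0,0,0],[0.06,0,0,0,0,0],[0.06,0,0,0,0,0]]]'
python3 -c "
from h import *
P=C2W(Q,[-.045,.075,.02])[0]; plan(P,5.5)"
```

```text
t: 19.68
ee_pos: [0.5302, 0.1086, 0.0008]
eef_rot: [-0.071, 1.573, 0.071]
contact_force: [-0.1, -0.0, -0.3]
gripper_width: 0.396
t: 20.1
ee_pos: [0.5315, 0.1087, -0.0023]
eef_rot: [-0.071, 1.57, 0.071]
contact_force: [-0.7, -0.9, -0.8]
gripper_width: 0.4
at [ 0.5315  0.1087 -0.0023] yaw 5.2 tilt 0.0 J [ 0.06  0.07  1.95  0.    1.12 -1.6 ] t 20.1 gw 0.4
  shift [-0.279 -0.004 -0.012] turn ax -0.0017
```

```bash

python3 -m jog '[[[0.015,0,0,0,0,0],[0.03,0,0,0,0,0],[0.045,0,0,0,0,0],[0.045,0,0,0,0,0]]]'
python3 -m jog '[[[0.015,0,0,0,0,0],[0.03,0,0,0,0,0],[0.03,0,0,0,0,0]]]'
python3 -m jog '[[[0.015,0,0,0,0,0],[0.03,0,0,0,0,0],[0.03,0,0,0,0,0]]]'
```

```text
t: 20.43
ee_pos: [0.5317, 0.1087, -0.0057]
eef_rot: [-0.071, 1.569, 0.071]
contact_force: [-0.2, -0.1, -0.7]
gripper_width: 0.4
t: 20.68
ee_pos: [0.5317, 0.1087, -0.0059]
eef_rot: [-0.072, 1.571, 0.071]
contact_force: [-8.8, -1.5, 15.3]
gripper_width: 0.397
t: 20.93
ee_pos: [0.5317, 0.1087, -0.0059]
eef_rot: [-0.072, 1.573, 0.071]
contact_force: [-16.6, -2.2, 30.0]
gripper_width: 0.403
```

Touched the base at reported z −0.006, so the offset is about 36 mm. I back off about 2 mm, grip the stub, lift 3 mm, and pull it out.

```bash

python3 -m jog '[[[-0.04,0,0,0,0,0],[-0.08,0,0,0,0,0],[-0.08,0,0,0,0,0],[-0.08,0,0,0,0,0]]]'
python3 -m jog '[[[0,0,0,0,0,0],[0,0,0,0,0,0],[0,0,0,0,0,0],[0,0,0,0,0,0],[0,0,0,0,0,0]]]' 1 60
python3 -m jog '[[[-0.02,0,0,0,0,0],[-0.04,0,0,0,0,0],[-0.04,0,-0.1,0,0,0],[-0.04,0,-0.25,0,0,0],[-0.04,0,-0.4,0,0,0],[-0.04,0,-0.4,0,0,0]]]'
python3 -c "
from h import *
P=C2W(Q,[-.150,.075,.02])[0]; plan(P,5.5)"
```

```text
t: 21.27
ee_pos: [0.5314, 0.1087, -0.0045]
eef_rot: [-0.071, 1.57, 0.071]
contact_force: [0.3, 0.1, -0.9]
gripper_width: 0.4
t: 21.68
ee_pos: [0.5316, 0.1086, -0.0044]
eef_rot: [-0.071, 1.57, 0.071]
contact_force: [0.8, -0.2, 0.3]
gripper_width: 0.144
t: 22.18
ee_pos: [0.4968, 0.1057, -0.002]
eef_rot: [-0.071, 1.573, 0.071]
contact_force: [-0.4, 0.3, -0.6]
gripper_width: 0.14
at [ 0.4968  0.1057 -0.002 ] yaw 5.2 tilt 0.17 J [ 0.06 -0.01  2.03  0.    1.12 -1.6 ] t 22.2 gw 0.14
  shift [-0.273 -0.013 -0.889] turn ax -0.0017
```

```bash

python3 -m jog '[[[0,0,-0.3,0,0,0],[0,0,-0.6,0,0,0],[0,0,-0.7,0,0,0],[-0.4,0,-0.7,0,0,0],[-0.8,0,-0.7,0,0,0],[-1,0,-0.7,0,0,0],[-1,0,-0.7,0,0,0]]]'
python3 -m jog '[[[0,-0.4,0,0,0,0],[0,-0.8,0,0,0,0],[0,-0.9,0,0,0,0],[0,-0.9,0,0,0,0]]]' >/dev/null
python3 -m jog '[[[0,-0.4,0,0,0,0],[0,-0.8,0,0,0,0],[0,-0.9,0,0,0,0],[0,-0.9,0,0,0,0]]]' >/dev/null
python3 -m jog '[[[0,-0.4,0,0,0,0],[0,-0.8,0,0,0,0],[0,-0.9,0,0,0,0],[0,-0.9,0,0,0,0]]]' >/dev/null
python3 -m jog '[[[0,-0.4,0,0,0,0],[0,-0.8,0,0,0,0],[0,-0.9,0,0,0,0],[0,-0.9,0,0,0,0]]]' >/dev/null
python3 -m jog '[[[0,-0.4,0,0,0,0],[0,-0.8,0,0,0,0],[0,-0.9,0,0,0,0],[0,-0.9,0,0,0,0]]]'
python3 -c "
from h import *
plan([.455,-.32,-.02],5.5)"
```

```text
t: 22.77
ee_pos: [0.4481, 0.101, 0.0844]
eef_rot: [-0.071, 1.559, 0.071]
contact_force: [-0.3, -0.7, -0.5]
gripper_width: 0.139
t: 24.43
ee_pos: [0.4768, -0.2573, 0.0788]
eef_rot: [-0.07, 1.57, 0.071]
contact_force: [0.0, -0.1, -0.2]
gripper_width: 0.135
at [ 0.4768 -0.2573  0.0788] yaw 5.1 tilt 0.05 J [-0.63 -0.04  1.91  0.    1.27 -2.29] t 24.4 gw 0.135
  shift [ 1.235 -0.757 -0.342] turn ax -0.002
```

```bash

python3 -m jog '[[[0,-0.4,-0.2,0,0,0],[0,-0.75,-0.34,0,0,0],[0.3,-0.75,-0.34,0,0,0],[0.6,-0.75,-0.34,0,0,0],[0.8,-0.75,-0.34,0,0,0],[0.8,-0.75,-0.34,0,0,0]]]'
python3 -m jog '[[[0.2,0,0,0,0,0],[0.4,0,0,0,0,0],[0.43,0,0,0,0,0],[0.43,0,0,0,0,0]]]'
python3 -m jog '[[[0,0,0,0,0,0],[0,0,0,0,0,0],[0,0,0,0,0,0],[-0.4,0,0,0,0,0],[-0.8,0,0,0,0,0],[-1,0,0,0,0,0],[-1,0,0,0,0,0]]]' 0.6
python3 -m jog '[[[0,0.4,0,0,0,0],[0,0.8,0,0,0,0],[0,1,0,0,0,0]]]' >/dev/null
python3 -m jog '[[[0,0.4,0,0,0,0],[0,0.8,0,0,0,0],[0,1,0,0,0,0]]]' >/dev/null
python3 -m jog '[[[0,0.4,0,0,0,0],[0,0.8,0,0,0,0],[0,1,0,0,0,0]]]' >/dev/null
python3 -m jog '[[[0,0.4,0,0,0,0],[0,0.8,0,0,0,0],[0,1,0,0,0,0]]]' 
python3 -c "
from h import *
t=read_camera('top');s=read_camera('side')
for p in comps(white(t,(355,172,422,245))): print('tray',len(p),p.mean(0),*bar(p))
for p in comps(white(t,(165,170,245,260))): print('fresh',len(p),p.mean(0),*bar(p))
for p in comps(white(t,(284,205,325,222))): print('heads',len(p),p.mean(0))
plan([.48,.25,.08])
save(cv2.hconcat([t[140:280,170:430]]),'v9.png',None,3)"
```

```text
t: 24.93
ee_pos: [0.4522, -0.315, 0.0103]
eef_rot: [-0.066, 1.576, 0.078]
contact_force: [-1.0, 1.8, -1.5]
gripper_width: 0.147
t: 25.27
ee_pos: [0.4546, -0.318, -0.0199]
eef_rot: [-0.071, 1.571, 0.074]
contact_force: [1.1, -0.5, -1.1]
gripper_width: 0.142
t: 25.85
ee_pos: [0.4581, -0.323, 0.067]
eef_rot: [-0.077, 1.562, 0.065]
contact_force: [1.0, -0.4, -0.0]
gripper_width: 0.4
t: 26.85
ee_pos: [0.425, 0.0011, 0.0601]
eef_rot: [-0.072, 1.57, 0.073]
contact_force: [-1.4, -0.5, -0.2]
gripper_width: 0.401
tray 241 [385.58921162 206.95020747] [ 0.49754969 -0.31580617] [ 0.48565207 -0.31683929] 6.091084560164614 (127.1422348022461, 37.81658935546875)
fresh 316 [204.83227848 212.28481013] [0.49275857 0.32342325] [0.48829324 0.32473505] 3.6251002911213175 (166.8573455810547, 35.63059997558594)
fresh 325 [226.51692308 216.42769231] [0.47650839 0.24714464] [0.4763855  0.24610446] -0.9259539371796057 (35.339332580566406, 165.6804656982422)
fresh 296 [184.63175676 219.00337838] [0.47054477 0.39515307] [0.4636817  0.39566187] 2.257211721267198 (169.16819763183594, 35.957862854003906)
heads 30 [296.3        206.86666667]
heads 56 [310.26785714 207.66071429]
at [0.4252 0.0005 0.0601] yaw 5.4 tilt 0.02 J [-0.17 -0.33  2.19  0.    1.28 -1.84] t 26.9 gw 0.402
  shift [-0.249  3.04   0.975] turn ax None
```

View pics/v9.png

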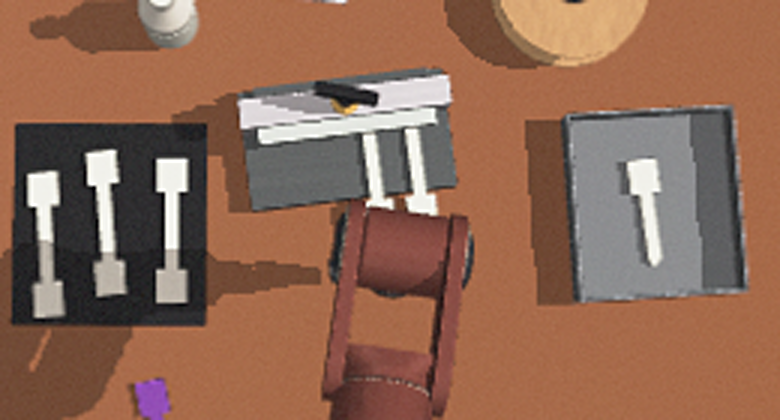

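The snapped bar is in the tray, bays 1 and 2 are free, and bays 3 and 4 are untouched. Next is the rightmost fresh bar, centre (.476,.246).

```bash

python3 -m jog '[[[0,0.4,0.1,0,0,0],[0,0.8,0.2,0,0,0],[0,1,0.27,0,0,0]]]' >/dev/null
python3 -m jog '[[[0,0.4,0.1,0,0,0],[0,0.8,0.2,0,0,0],[0,1,0.27,0,0,0]]]' >/dev/null
python3 -m jog '[[[0,0.4,0.1,0.035,0,0],[0,0.8,0.2,0.035,0,0],[0,1.0,0.27,0.035,0,0],[0,1,0.27,0.035,0,0]]]'
python3 -c "
from h import *
plan([.467,.2465,-.03],-0.9)"
```

```text
t: 27.78
ee_pos: [0.4699, 0.2453, 0.0606]
eef_rot: [0.014, 1.57, -0.013]
contact_force: [-1.3, 0.3, -0.3]
gripper_width: 0.4
at [0.4699 0.2453 0.0606] yaw -1.0 tilt 0.06 J [ 0.34 -0.05  1.95  0.    1.24 -1.21] t 27.8 gw 0.4
  shift [ 1.132  0.014 -0.037] turn ax -0.0004
```

```bash

python3 -m jog '[[[0.3,0.014,-0.03,0,0,0],[0.6,0.014,-0.03,0,0,0],[0.85,0.014,-0.03,0,0,0],[0.95,0.014,-0.03,0,0,0],[0.95,0.014,-0.03,0,0,0],[0.95,0.014,-0.03,0,0,0]]]'
python3 -m jog '[[[0.05,0,0,0,0,0],[0.1,0,0,0,0,0],[0.14,0,0,0,0,0],[0.17,0,0,0,0,0],[0.17,0,0,0,0,0],[0.17,0,0,0,0,0]]]'
python3 -c "
from h import *
plan([.467,.2465,-.03],-0.9)"
```

```text
t: 28.28
ee_pos: [0.4666, 0.2438, -0.0154]
eef_rot: [0.016, 1.571, -0.016]
contact_force: [0.9, 0.7, 0.6]
gripper_width: 0.398
t: 28.78
ee_pos: [0.4662, 0.2447, -0.0291]
eef_rot: [0.015, 1.571, -0.015]
contact_force: [-0.2, 0.3, -0.4]
gripper_width: 0.398
at [ 0.4662  0.2447 -0.0291] yaw -1.1 tilt 0.01 J [ 0.34  0.08  2.   -0.    1.07 -1.21] t 28.8 gw 0.398
  shift [0.011 0.023 0.01 ] turn ax -0.0011
```

```bash

python3 -m jog '[[[0,0,0,0,0,0],[0,0,0,0,0,0],[0,0,0,0,0,0],[0,0,0,0,0,0],[0,0,0,0,0,0]]]' 1 80
python3 -m jog '[[[-0.3,0,0,0,0,0],[-0.6,0,0,0,0,0],[-1,0,0,0,0,0],[-1,0,0,0,0,0]]]'
python3 -m jog '[[[-0.2,0,0,0,0,0],[-0.3,0,0,0,0,0]]]'
python3 -c "
from h import *
s=read_camera('side'); t=read_camera('top')
P=C2W(Q,[-.045-.12,.025,.07])[0]; print(P); plan(P,5.5)
print('white left on plate', [ (len(p),p.mean(0).round(1)) for p in comps(white(t,(165,170,245,260)))])"
```

```text
t: 29.2
ee_pos: [0.4667, 0.2449, -0.0285]
eef_rot: [0.015, 1.57, -0.015]
contact_force: [-0.5, -0.2, 2.5]
gripper_width: 0.134
t: 29.53
ee_pos: [0.4706, 0.2463, 0.0573]
eef_rot: [0.018, 1.561, -0.012]
contact_force: [0.6, 0.6, 0.6]
gripper_width: 0.129
t: 29.7
ee_pos: [0.4667, 0.2449, 0.076]
eef_rot: [0.016, 1.569, -0.015]
contact_force: [0.9, -0.8, 0.0]
gripper_width: 0.131
[0.41596433 0.04698587 0.07      ]
at [0.4674 0.2451 0.0763] yaw -1.1 tilt 0.19 J [ 0.34 -0.08  1.95 -0.    1.27 -1.21] t 29.8 gw 0.134
  shift [ 0.074 -2.489 -0.596] turn ax -0.0367
white left on plate [(40, array([223.5, 190.8])), (94, array([203.8, 195. ])), (332, array([184.7, 221.3])), (138, array([224.9, 233.1]))]
```

```bash

python3 -m jog '[[[0,-0.4,-0.1,0,0,0],[0,-0.83,-0.2,0,0,0],[0,-0.83,-0.2,0,0,0],[0,-0.83,-0.2,0,0,0]]]' >/dev/null
python3 -m jog '[[[0,-0.4,-0.1,0,0,0],[0,-0.83,-0.2,0,0,0],[0,-0.83,-0.2,0,0,0],[0,-0.83,-0.2,0,0,0]]]' >/dev/null
python3 -m jog '[[[0,-0.4,-0.1,-0.037,0,0],[0,-0.83,-0.2,-0.037,0,0],[0,-0.83,-0.2,-0.037,0,0],[0,-0.83,-0.2,-0.037,0,0],[0,-0.83,-0.2,-0.037,0,0]]]'
python3 -c "
from h import *
t=read_camera('top')
plan(C2W(Q,[-.165,.025,.002])[0],5.5)
u=proj('top',C2W(Q,[[-.067,.025,.11],[-.2,.025,.11]])); print(u)
for p in comps(white(t,(255,160,300,240))): print(len(p),p.mean(0),*bar(p,z=.115))
save(t,'v10.png',(240,150,340,270),5)"
```

```text
t: 30.88
ee_pos: [0.4149, 0.0474, 0.075]
eef_rot: [-0.076, 1.569, 0.077]
contact_force: [-0.2, -1.0, 0.5]
gripper_width: 0.132
at [0.4149 0.0477 0.075 ] yaw 5.6 tilt 0.04 J [-0.06 -0.37  2.2   0.    1.32 -1.73] t 30.9 gw 0.126
  shift [ 0.912 -0.01   0.013] turn ax 0.0008
[[281.20324513 201.82038677]
 [285.99411371 241.38872404]]
581 [281.56798623 185.42168675] [0.56815918 0.05395981] [0.55338416 0.06937973] 61.22355780068688 (147.62574768066406, 154.97433471679688)
107 [281.85046729 207.82242991] [0.49285817 0.05483185] [0.49229819 0.05601171] 41.826170304933484 (36.572689056396484, 33.43364334106445)
```

View pics/v10.png

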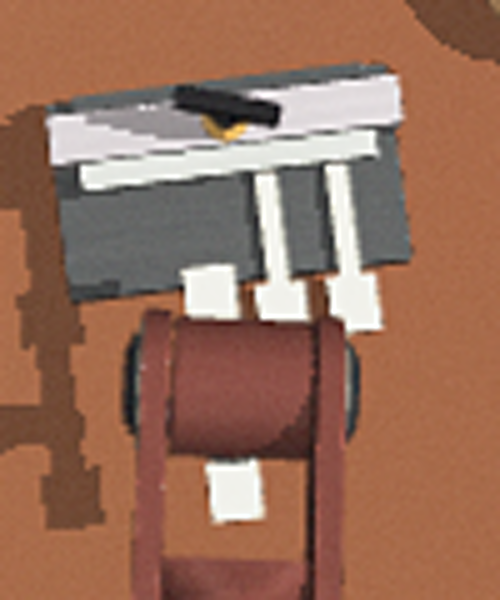

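The bar hangs parallel to the clamped bars (7.2° in the picture, against 7.3°) and on the bay2 line. I lower it and slide it in.

```bash

python3 -m jog '[[[0.3,-0.005,0,0,0,0],[0.6,-0.005,0,0,0,0],[0.85,-0.005,0,0,0,0],[0.93,-0.005,0,0,0,0],[0.93,-0.005,0,0,0,0],[0.93,-0.005,0,0,0,0]]]'
python3 -m jog '[[[0,0,0.1,0,0,0],[0,0,0.25,0,0,0],[0,0,0.4,0,0,0],[0,0,0.55,0,0,0],[0,0,0.7,0,0,0],[0,0,0.85,0,0,0],[0,0,1,0,0,0],[0,0,1,0,0,0],[0,0,1,0,0,0]]]'
python3 -c "
from h import *
plan(C2W(Q,[-.0465,.025,.0005])[0],5.5)"
```

```text
t: 31.43
ee_pos: [0.4149, 0.0468, 0.001]
eef_rot: [-0.077, 1.569, 0.077]
contact_force: [-0.7, -0.2, 0.6]
gripper_width: 0.13
t: 32.18
ee_pos: [0.4958, 0.0539, 0.0019]
eef_rot: [-0.076, 1.567, 0.076]
contact_force: [-0.5, 0.5, 0.1]
gripper_width: 0.133
at [0.4958 0.0539 0.0019] yaw 5.6 tilt 0.13 J [-0.04 -0.04  2.05 -0.    1.13 -1.71] t 32.2 gw 0.133
  shift [0.019 0.009 0.48 ] turn ax 0.0004
```

```bash

python3 -m jog '[[[0.01,0,0.1,0,0,0],[0.01,0.005,0.2,0,0,0],[0.01,0.005,0.3,0,0,0],[0.02,0.005,0.38,0,0,0],[0.02,0.005,0.38,0,0,0]]]'
python3 -m jog '[[[0.01,0,0.02,0,0,0],[0.02,0,0.04,0,0,0],[0.02,0,0.06,0,0,0],[0.02,0,0.06,0,0,0]]]'
python3 -m jog '[[[0,0,0.02,0,0,0],[0,0,0.04,0,0,0],[0,0,0.04,0,0,0]]]'
python3 -m jog '[[[0,0,0.02,0,0,0],[0,0,0.03,0,0,0],[0,0,0.03,0,0,0]]]'
python3 -c "
from h import *
plan(C2W(Q,[-.0465,.025,.0005])[0],5.5)"
```

```text
t: 32.6
ee_pos: [0.5258, 0.0572, -0.0007]
eef_rot: [-0.076, 1.568, 0.076]
contact_force: [0.3, 0.2, -0.7]
gripper_width: 0.134
t: 32.93
ee_pos: [0.5293, 0.0576, -0.0025]
eef_rot: [-0.076, 1.569, 0.076]
contact_force: [-0.3, 0.3, 1.2]
gripper_width: 0.128
t: 33.18
ee_pos: [0.5327, 0.0579, -0.0025]
eef_rot: [-0.076, 1.569, 0.076]
contact_force: [-0.7, -0.1, 1.8]
gripper_width: 0.134
t: 33.43
ee_pos: [0.5349, 0.0582, -0.0025]
eef_rot: [-0.076, 1.569, 0.076]
contact_force: [-1.2, 0.8, 4.2]
gripper_width: 0.134
at [ 0.5349  0.0582 -0.0025] yaw 5.6 tilt 0.01 J [-0.03  0.06  1.96 -0.    1.12 -1.7 ] t 33.4 gw 0.134
  shift [-0.038  0.003 -0.012] turn ax 0.0003
```

Bar resting on the base; continue pushing gently until it meets the stop.

```bash

python3 -m jog '[[[0,0,0.015,0,0,0],[0,0,0.025,0,0,0],[0,0,0.025,0,0,0]]]'
python3 -m jog '[[[0,0,0.015,0,0,0],[0,0,0.025,0,0,0],[0,0,0.025,0,0,0]]]'
python3 -m jog '[[[0,0,0.015,0,0,0],[0,0,0.025,0,0,0],[0,0,0.025,0,0,0]]]'
```

```text
t: 33.68
ee_pos: [0.536, 0.0583, -0.0025]
eef_rot: [-0.076, 1.572, 0.076]
contact_force: [-6.0, -1.6, 7.5]
gripper_width: 0.128
t: 33.93
ee_pos: [0.5358, 0.0583, -0.0026]
eef_rot: [-0.077, 1.577, 0.076]
contact_force: [-12.5, -1.8, 13.3]
gripper_width: 0.13
t: 34.18
ee_pos: [0.5356, 0.0583, -0.0026]
eef_rot: [-0.077, 1.583, 0.076]
contact_force: [-20.6, -3.6, 19.4]
gripper_width: 0.135
```

It's at the stop (force grows with no motion). I relax, release, and lift.

```bash

python3 -m jog '[[[0,0,-0.03,0,0,0],[0,0,-0.06,0,0,0],[0,0,-0.06,0,0,0]]]'
python3 -m jog '[[[0,0,0,0,0,0],[0,0,0,0,0,0],[0,0,0,0,0,0],[-0.1,0,0,0,0,0],[-0.4,0,0,0,0,0],[-0.8,0,0,0,0,0],[-0.9,0,0,0,0,0]]]' 0.6
python3 -m jog '[[[0,0,-0.4,0,0,0],[0,0,-0.8,0,0,0],[0,0,-1,0,0,0],[0,0,-1,0,0,0]]]' 
python3 -m jog '[[[0,0.4,0,0,0,0],[0,0.8,0,0,0,0],[0,1,0,0,0,0],[0,1,0,0,0,0]]]' 
python3 -m jog '[[[0,0.4,0,0,0,0],[0,0.8,0,0,0,0],[0,1,0,0,0,0],[0,1,0,0,0,0]]]' 
python3 -c "
from h import *
t=read_camera('top')
q=[.5784,.0382,.0959]
print('exp heads',[proj('top',C2W(q,[-.095,y,.04])).round(1).tolist() for y in (.075,.025,-.025,-.075)])
for p in comps(white(t,(250,203,325,226))): print('heads',len(p),p.mean(0),bar(p,z=.04)[1:])
for p in comps(white(t,(165,170,245,260))): print('fresh',len(p),p.mean(0),*bar(p))
plan([.48,.32,.06],3.5)"
```

```text
t: 34.43
ee_pos: [0.5358, 0.0582, -0.0025]
eef_rot: [-0.076, 1.569, 0.076]
contact_force: [-3.0, -0.2, 3.9]
gripper_width: 0.13
t: 35.02
ee_pos: [0.5393, 0.0582, 0.0748]
eef_rot: [-0.077, 1.561, 0.076]
contact_force: [1.4, -0.8, 0.2]
gripper_width: 0.398
t: 35.35
ee_pos: [0.4535, 0.0506, 0.0685]
eef_rot: [-0.076, 1.571, 0.076]
contact_force: [-0.7, 0.4, -0.3]
gripper_width: 0.401
t: 35.68
ee_pos: [0.4491, 0.1326, 0.0698]
eef_rot: [-0.078, 1.568, 0.079]
contact_force: [-0.1, 0.1, -0.2]
gripper_width: 0.401
t: 36.02
ee_pos: [0.4414, 0.2117, 0.0696]
eef_rot: [-0.078, 1.569, 0.079]
contact_force: [-0.2, -0.9, -0.4]
gripper_width: 0.399
exp heads [[[267.3, 214.9]], [[281.6, 213.2]], [[296.0, 211.5]], [[310.2, 209.8]]]
heads 133 [281.63157895 211.93984962] (array([0.48962469, 0.05434628]), np.float64(5.9912101865589396), (56.081851959228516, 33.52887725830078))
heads 132 [295.93181818 210.96969697] (array([0.49062207, 0.00451663]), np.float64(4.463303368474828), (52.22355651855469, 33.14021682739258))
heads 115 [310.15652174 209.85217391] (array([ 0.49247992, -0.04511311]), np.float64(4.954114575778714), (45.757598876953125, 32.35365676879883))
fresh 275 [204.33454545 211.10545455] [0.49697747 0.32513793] [0.4870816  0.32374908] 2.142640613997582 (169.28590393066406, 35.729984283447266)
fresh 328 [184.7652439  220.66463415] [0.46467559 0.39472867] [0.46340509 0.39459927] 2.475145943509104 (169.6171875, 36.18567657470703)
at [0.4414 0.2103 0.0695] yaw 5.7 tilt 0.04 J [ 0.29 -0.16  2.04 -0.    1.26 -1.38] t 36.1 gw 0.402
  shift [0.118 1.317 0.616] turn ax 0.0121
```

Bay2's bar sits in line with the other two. Now the second fresh bar, at (.487,.323), goes to bay1.

```bash

python3 -m jog '[[[0,0.4,0.2,0.012,0,0],[0,0.8,0.4,0.012,0,0],[0,1,0.58,0.012,0,0],[0,1,0.58,0.012,0,0]]]' 
python3 -m jog '[[[0,0.32,0,0,0,0],[0,0.32,0,0,0,0],[0,0.32,0,0,0,0]]]' 
python3 -c "
from h import *
plan([.476,.323,-.0285],3.5)"
```

```text
t: 36.4
ee_pos: [0.4821, 0.2953, 0.0699]
eef_rot: [-0.046, 1.568, 0.048]
contact_force: [0.3, -0.8, 0.5]
gripper_width: 0.401
t: 36.65
ee_pos: [0.4781, 0.3184, 0.0691]
eef_rot: [-0.047, 1.571, 0.046]
contact_force: [0.6, -0.6, 0.4]
gripper_width: 0.398
at [0.4781 0.3184 0.0691] yaw 3.4 tilt 0.06 J [ 0.46  0.05  1.84 -0.    1.26 -1.17] t 36.6 gw 0.398
  shift [ 1.22   0.06  -0.022] turn ax -0.0006
```

```bash

python3 -m jog '[[[0.3,0.06,-0.02,0,0,0],[0.6,0.06,-0.02,0,0,0],[0.85,0.06,-0.02,0,0,0],[0.95,0.06,-0.02,0,0,0],[0.95,0.06,-0.02,0,0,0],[0.95,0.06,-0.02,0,0,0]]]'
python3 -m jog '[[[0.1,0,0,0,0,0],[0.2,0,0,0,0,0],[0.25,0,0,0,0,0],[0.27,0,0,0,0,0],[0.27,0,0,0,0,0]]]'
python3 -m jog '[[[0,0,0,0,0,0],[0,0,0,0,0,0],[0,0,0,0,0,0],[0,0,0,0,0,0],[0,0,0,0,0,0]]]' 1 80
python3 -m jog '[[[-0.3,0,0,0,0,0],[-0.6,0,0,0,0,0],[-1,0,0,0,0,0],[-1,0,0,0,0,0]]]'
python3 -m jog '[[[-0.2,0,0,0,0,0],[-0.3,0,0,0,0,0],[-0.3,0,0,0,0,0]]]'
python3 -c "
from h import *
plan(C2W(Q,[-.165,.075,.075])[0],5.5)"
```

```text
t: 37.15
ee_pos: [0.4761, 0.3232, -0.0064]
eef_rot: [-0.046, 1.57, 0.045]
contact_force: [1.2, 0.5, -0.3]
gripper_width: 0.399
t: 37.57
ee_pos: [0.4754, 0.324, -0.0288]
eef_rot: [-0.047, 1.571, 0.046]
contact_force: [0.5, 0.6, -1.1]
gripper_width: 0.406
t: 37.98
ee_pos: [0.4763, 0.3244, -0.0277]
eef_rot: [-0.046, 1.569, 0.047]
contact_force: [-0.3, -0.3, 2.4]
gripper_width: 0.129
t: 38.32
ee_pos: [0.4799, 0.3263, 0.0586]
eef_rot: [-0.043, 1.56, 0.05]
contact_force: [1.1, 1.4, 1.5]
gripper_width: 0.135
t: 38.57
ee_pos: [0.4772, 0.3249, 0.0778]
eef_rot: [-0.045, 1.567, 0.048]
contact_force: [0.6, 0.8, 0.2]
gripper_width: 0.127
at [0.4772 0.3249 0.0778] yaw 3.4 tilt 0.22 J [ 0.47  0.04  1.83  0.    1.27 -1.16] t 38.6 gw 0.127
  shift [ 0.027 -2.797 -0.992] turn ax -0.0117
```

```bash

python3 -m jog '[[[0,-0.4,-0.15,0,0,0],[0,-0.8,-0.3,0,0,0],[0,-0.93,-0.33,0,0,0],[0,-0.93,-0.33,0,0,0]]]' >/dev/null
python3 -m jog '[[[0,-0.4,-0.15,0,0,0],[0,-0.8,-0.3,0,0,0],[0,-0.93,-0.33,0,0,0],[0,-0.93,-0.33,0,0,0]]]' >/dev/null
python3 -m jog '[[[0,-0.4,-0.15,-0.012,0,0],[0,-0.8,-0.3,-0.012,0,0],[0,-0.93,-0.33,-0.012,0,0],[0,-0.93,-0.33,-0.012,0,0],[0,-0.93,-0.33,-0.012,0,0]]]'
python3 -c "
from h import *
t=read_camera('top')
plan(C2W(Q,[-.165,.075,.001])[0],5.5)
q=[.5784,.0382,.0959]
for b in ((255,195,278,212),(255,236,285,262)):
  for p in comps(white(t,b)):
    m=unp('top',p,.117).mean(0)-[q[0],q[1],0]; c,s=np.cos(q[2]),np.sin(q[2]); print('clamp coords',len(p),p.mean(0).round(1),(c*m[0]+s*m[1]).round(4),(-s*m[0]+c*m[1]).round(4))
"
```

```text
t: 39.65
ee_pos: [0.4109, 0.0974, 0.0761]
eef_rot: [-0.074, 1.568, 0.076]
contact_force: [0.2, -0.2, -0.9]
gripper_width: 0.129
at [0.4108 0.0977 0.0761] yaw 5.6 tilt 0.08 J [ 0.06 -0.36  2.19  0.    1.32 -1.61] t 39.7 gw 0.129
  shift [ 0.939 -0.013  0.002] turn ax 0.0003
clamp coords 81 [266.7 207.6] -0.077 0.0749
clamp coords 114 [271.3 249. ] -0.2154 0.0758
```

Both head centres read clamp y = 75–76 mm, so the bar is straight and on the bay1 line. I lower it and slide it in.

```bash

python3 -m jog '[[[0.3,-0.01,0,0,0,0],[0.6,-0.01,0,0,0,0],[0.85,-0.01,0,0,0,0],[0.94,-0.01,0,0,0,0],[0.94,-0.01,0,0,0,0],[0.94,-0.01,0,0,0,0]]]'
python3 -m jog '[[[0,0,0.1,0,0,0],[0,0,0.25,0,0,0],[0,0,0.4,0,0,0],[0,0,0.55,0,0,0],[0,0,0.7,0,0,0],[0,0,0.85,0,0,0],[0,0,1,0,0,0],[0,0,1,0,0,0],[0,0,1,0,0,0]]]'
python3 -m jog '[[[0.01,0,0.1,0,0,0],[0.01,0,0.2,0,0,0],[0.01,0,0.3,0,0,0],[0.02,0,0.36,0,0,0],[0.02,0,0.36,0,0,0]]]'
python3 -m jog '[[[0.01,0,0.02,0,0,0],[0.02,0,0.04,0,0,0],[0.02,0,0.06,0,0,0],[0.02,0,0.06,0,0,0]]]'
python3 -c "
from h import *
plan(C2W(Q,[-.044,.075,.001])[0],5.5)"
```

```text
t: 40.2
ee_pos: [0.4105, 0.0966, 0.001]
eef_rot: [-0.077, 1.569, 0.077]
contact_force: [1.0, 0.4, -0.5]
gripper_width: 0.125
t: 40.95
ee_pos: [0.4913, 0.1038, 0.0019]
eef_rot: [-0.076, 1.567, 0.076]
contact_force: [-1.0, 0.4, -0.4]
gripper_width: 0.129
t: 41.37
ee_pos: [0.5196, 0.1064, -0.0008]
eef_rot: [-0.076, 1.569, 0.076]
contact_force: [0.5, -0.1, -1.8]
gripper_width: 0.128
t: 41.7
ee_pos: [0.5229, 0.1068, -0.0017]
eef_rot: [-0.076, 1.571, 0.076]
contact_force: [-3.9, -0.4, 7.2]
gripper_width: 0.126
at [ 0.5229  0.1068 -0.0017] yaw 5.6 tilt 0.07 J [ 0.06  0.05  1.97 -0.    1.12 -1.61] t 41.7 gw 0.126
  shift [-0.034  0.008  0.11 ] turn ax 0.0003
```

```bash

python3 -m jog '[[[-0.01,0,0.015,0,0,0],[-0.01,0,0.03,0,0,0],[-0.01,0,0.045,0,0,0],[-0.01,0,0.045,0,0,0]]]'
python3 -m jog '[[[0,0,0.015,0,0,0],[0,0,0.03,0,0,0],[0,0,0.045,0,0,0],[0,0,0.045,0,0,0]]]'
python3 -m jog '[[[0,0,0.015,0,0,0],[0,0,0.025,0,0,0],[0,0,0.025,0,0,0]]]'
python3 -m jog '[[[0,0,0.015,0,0,0],[0,0,0.025,0,0,0],[0,0,0.025,0,0,0]]]'
```

```text
t: 42.03
ee_pos: [0.5267, 0.1072, -0.0017]
eef_rot: [-0.076, 1.57, 0.076]
contact_force: [-2.0, -0.7, 3.9]
gripper_width: 0.13
t: 42.37
ee_pos: [0.5293, 0.1075, -0.0017]
eef_rot: [-0.076, 1.572, 0.076]
contact_force: [-7.1, -0.2, 7.2]
gripper_width: 0.129
t: 42.62
ee_pos: [0.5292, 0.1074, -0.0018]
eef_rot: [-0.077, 1.578, 0.076]
contact_force: [-13.9, -1.3, 14.2]
gripper_width: 0.128
t: 42.87
ee_pos: [0.529, 0.1074, -0.0018]
eef_rot: [-0.078, 1.584, 0.076]
contact_force: [-20.9, -2.2, 21.5]
gripper_width: 0.126
```

```bash

python3 -m jog '[[[0,0,-0.03,0,0,0],[0,0,-0.06,0,0,0],[0,0,-0.06,0,0,0]]]'
python3 -m jog '[[[0,0,0,0,0,0],[0,0,0,0,0,0],[0,0,0,0,0,0],[-0.1,0,0,0,0,0],[-0.4,0,0,0,0,0],[-0.8,0,0,0,0,0],[-1,0,0,0,0,0],[-1,0,0,0,0,0]]]' 0.6
python3 -m jog '[[[-0.2,0,-0.4,0,0,0],[-0.6,0,-0.8,0,0,0],[-1,0,-1,0,0,0],[-1,0,-1,0,0,0]]]' 
python3 -m jog '[[[0,0.4,0,0,0,0],[0,0.8,0,0,0,0],[0,1,0,0,0,0],[0,1,0,0,0,0]]]' 
python3 -m jog '[[[0,0.4,0,0,0,0],[0,0.8,0,0,0,0],[0,1,0,0,0,0],[0,1,0,0,0,0]]]' >/dev/null
python3 -c "
from h import *
t=read_camera('top')
q=[.5784,.0382,.0959]
c,s=np.cos(q[2]),np.sin(q[2])
for p in comps(white(t,(255,180,325,228),140),100): 
    m=unp('top',p,.04)-[q[0],q[1],0]; u=np.c_[c*m[:,0]+s*m[:,1],-s*m[:,0]+c*m[:,1]]
    for y0 in (.075,.025,-.025,-.075):
        k=(abs(u[:,1]-y0)<.022)&(u[:,0]<-.01)
        if k.sum()<40: continue
        v=u[k]; h=v[v[:,0]<-.08]; w=v[(v[:,0]>-.07)&(v[:,0]<-.02)]
        print(y0,'outer end',v[:,0].min().round(4),'head y',h[:,1].mean().round(4),'waist y',w[:,1].mean().round(4))
plan([.48,.32,.06],3.5)
save(t,'v11.png',(240,150,340,235),7)"
```

```text
t: 43.12
ee_pos: [0.5293, 0.1074, -0.0017]
eef_rot: [-0.076, 1.57, 0.076]
contact_force: [-3.1, -0.9, 4.9]
gripper_width: 0.132
t: 43.78
ee_pos: [0.5335, 0.1078, 0.084]
eef_rot: [-0.076, 1.559, 0.076]
contact_force: [-0.0, -0.6, 2.0]
gripper_width: 0.397
t: 44.12
ee_pos: [0.4511, 0.0999, 0.1645]
eef_rot: [-0.076, 1.56, 0.076]
contact_force: [1.9, 0.5, 0.4]
gripper_width: 0.399
t: 44.45
ee_pos: [0.4414, 0.1816, 0.1577]
eef_rot: [-0.078, 1.57, 0.079]
contact_force: [0.4, -0.2, -0.1]
gripper_width: 0.399
0.075 outer end -0.1153 head y 0.0742 waist y 0.0743
0.025 outer end -0.1149 head y 0.0243 waist y 0.0247
-0.025 outer end -0.1167 head y -0.0252 waist y -0.0255
-0.075 outer end -0.1164 head y -0.0748 waist y -0.0751
at [0.4341 0.2591 0.1575] yaw 5.7 tilt 0.08 J [ 0.39 -0.21  1.93 -0.    1.43 -1.28] t 44.8 gw 0.4
  shift [1.217 0.702 0.647] turn ax 0.0121
```

View pics/v11.png

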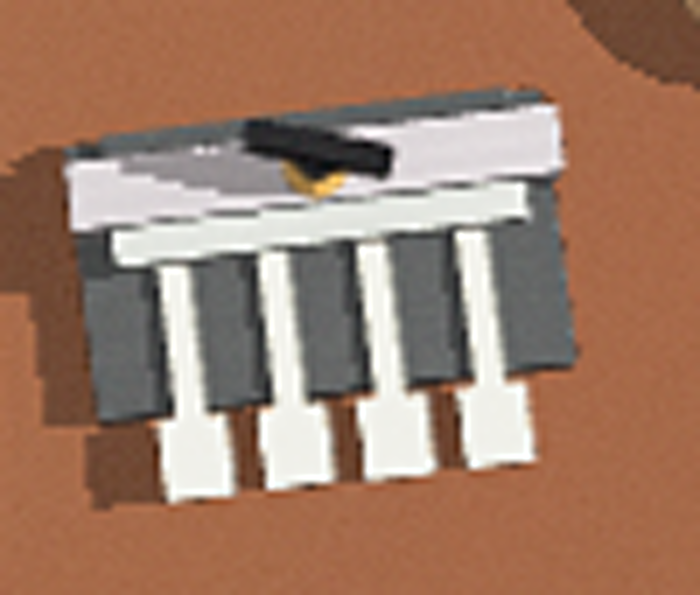

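All four bars are parallel and in their bays: outer ends read −115 to −117 mm, lateral error is under 1 mm, and the new bars are pressed against the stop. Now I return to the handle to screw it down.

```bash

python3 -m jog '[[[0,-0.4,0.3,0.1,0,0],[0,-0.8,0.5,0.1,0,0],[0,-0.98,0.67,0.1,0,0],[0,-0.98,0.67,0.1,0,0]]]' >/dev/null
python3 -c "
from h import *
plan([.6174,.0413,.158],-103)"
```

```text
at [0.4975 0.1819 0.1579] yaw -12.9 tilt 0.11 J [ 0.21 -0.15  1.87 -0.    1.42 -1.13] t 45.2 gw 0.399
  shift [ 0.004 -1.38   1.853] turn ax 0.5008
```

```bash

python3 -m jog '[[[0,-0.4,0.4,0,0,0],[0,-0.69,0.93,0,0,0],[0,-0.69,0.93,0,0,0],[0,-0.69,0.93,0,0,0]]]' >/dev/null
python3 -m jog '[[[0,-0.4,0.4,0,0,0],[0,-0.69,0.93,0.1,0,0],[0,-0.69,0.93,0.25,0,0],[0,-0.69,0.93,0.25,0,0],[0,-0.69,0.93,0.25,0,0],[0,-0.69,0.93,0.25,0,0],[0,-0.69,0.93,0.25,0,0],[0,-0.69,0.93,0.25,0,0],[0,-0.69,0.93,0.25,0,0]]]' >/dev/null
python3 -m jog '[[[0,0,0,0.25,0,0],[0,0,0,0.25,0,0],[0,0,0,0.25,0,0],[0,0,0,0.25,0,0],[0,0,0,0.25,0,0],[0,0,0,0.25,0,0],[0,0,0,0.25,0,0],[0,0,0,0.25,0,0]]]' >/dev/null
python3 -c "
from h import *
plan([.6174,.0413,.087],-103.8)"
```

```text
at [0.616  0.0468 0.158 ] yaw -102.4 tilt 0.05 J [-0.04  0.06  1.67  0.    1.41  0.17] t 46.9 gw 0.401
  shift [0.887 0.033 0.064] turn ax 0.008
```

```bash

python3 -m jog '[[[0,0.033,0.064,0.008,0,0],[0.3,0.033,0.064,0.008,0,0],[0.6,0.033,0.064,0.008,0,0],[0.88,0.033,0.064,0.008,0,0],[0.88,0.033,0.064,0.008,0,0],[0.88,0.033,0.064,0.008,0,0]]]'
python3 -m jog '[[[0,0,0,0,0,0],[0,0,0,0,0,0],[0,0,0,0,0,0],[0,0,0,0,0,0],[0,0,0,0,0,0]]]' 1 60
python3 -m jog '[[[0.003,0,0,-0.0395,0,0],[0.007,0,0,-0.079,0,0],[0.01,0,0,-0.1185,0,0],[0.014,0,0,-0.158,0,0],[0.017,0,0,-0.1975,0,0],[0.02,0,0,-0.237,0,0],[0.024,0,0,-0.2765,0,0],[0.027,0,0,-0.316,0,0],[0.031,0,0,-0.3555,0,0],[0.034,0,0,-0.395,0,0],[0.038,0,0,-0.4345,0,0],[0.041,0,0,-0.474,0,0]]]'
python3 -c "
from h import *
plan([.6174,.0413,.087]); print(observe()['torque'])"
```

```text
t: 47.42
ee_pos: [0.6168, 0.0406, 0.0862]
eef_rot: [1.383, 1.087, -1.388]
contact_force: [-0.1, -1.1, 1.8]
gripper_width: 0.4
t: 47.83
ee_pos: [0.6172, 0.0411, 0.0899]
eef_rot: [1.382, 1.088, -1.386]
contact_force: [-7.2, 0.8, 4.3]
gripper_width: 0.15
t: 48.83
ee_pos: [0.6179, 0.0414, 0.0866]
eef_rot: [0.25, 1.557, -0.249]
contact_force: [-5.1, 1.7, 3.8]
gripper_width: 0.153
at [0.6179 0.0414 0.0866] yaw -18.2 tilt 0.09 J [-0.05  0.13  1.72  0.    1.29 -1.31] t 48.8 gw 0.153
  shift [-0.005 -0.003 -0.005] turn ax None
[ 0.26450393  0.89994084 -0.18924276]
```

Turning well. The next 85° ends at J6 ≈ −2.8, then I regrip.

```bash

python3 -m jog '[[[0.003,0,0,-0.0395,0,0],[0.007,0,0,-0.079,0,0],[0.01,0,0,-0.1185,0,0],[0.014,0,0,-0.158,0,0],[0.017,0,0,-0.1975,0,0],[0.02,0,0,-0.237,0,0],[0.024,0,0,-0.2765,0,0],[0.027,0,0,-0.316,0,0],[0.031,0,0,-0.3555,0,0],[0.034,0,0,-0.395,0,0],[0.038,0,0,-0.4345,0,0],[0.041,0,0,-0.474,0,0]]]'
python3 -m jog '[[[0.001,0,0,-0.02,0,0],[0.003,0,0,-0.04,0,0],[0.003,0,0,-0.04,0,0]]]'
python3 -c "
from h import *
plan([.6174,.0413,.083]); print(observe()['torque'])"
python3 -m jog '[[[0,0,0,0,0,0],[0,0,0,0,0,0],[0,0,0,0,0,0],[-0.3,0,0,0,0,0],[-0.65,0,0,0,0,0],[-0.65,0,0,0,0,0],[-0.65,0,0,0.04,0,0],[-0.65,0,0,0.08,0,0],[-0.65,0,0,0.12,0,0],[-0.65,0,0,0.16,0,0],[-0.65,0,0,0.2,0,0],[-0.65,0,0,0.2,0,0]]]' 0.4
python3 -m jog '[[[0,0,0,0.4,0,0],[0,0,0,0.4,0,0],[0,0,0,0.4,0,0],[0,0,0,0.4,0,0],[0,0,0,0.4,0,0],[0,0,0,0.4,0,0],[0,0,0,0.4,0,0],[0,0,0,0.4,0,0],[0,0,0,0.4,0,0],[0,0,0,0.4,0,0],[0,0,0,0.4,0,0],[0,0,0,0.4,0,0]]]' >/dev/null
python3 -m jog '[[[0,0,0,0.4,0,0],[0,0,0,0.4,0,0],[0,0,0,0.4,0,0],[0,0,0,0.4,0,0],[0,0,0,0.4,0,0],[0,0,0,0.4,0,0],[0,0,0,0.4,0,0],[0,0,0,0.4,0,0],[0,0,0,0.4,0,0],[0,0,0,0.4,0,0],[0,0,0,0.4,0,0],[0,0,0,0.4,0,0]]]' >/dev/null
python3 -c "
from h import *
plan([.6174,.0413,.081]); print(observe()['contact_force'])"
```

```text
t: 49.83
ee_pos: [0.6176, 0.0421, 0.0834]
eef_rot: [-0.908, 1.372, 0.913]
contact_force: [-6.9, 4.7, 3.4]
gripper_width: 0.149
t: 50.08
ee_pos: [0.6176, 0.0421, 0.0831]
eef_rot: [-1.0, 1.328, 1.005]
contact_force: [-6.8, 4.2, 3.8]
gripper_width: 0.155
at [0.6176 0.0421 0.0831] yaw 74.1 tilt 0.16 J [-0.05  0.13  1.72  0.    1.29 -2.92] t 50.1 gw 0.155
  shift [ 0.001 -0.001 -0.011] turn ax None
[0.50574746 1.00755062 0.07794916]
t: 51.08
ee_pos: [0.6189, 0.0404, 0.1335]
eef_rot: [-0.517, 1.507, 0.516]
contact_force: [0.1, -0.5, -0.2]
gripper_width: 0.596
at [0.6184 0.0406 0.133 ] yaw -105.7 tilt 0.01 J [-0.05  0.09  1.69 -0.    1.37  0.22] t 53.1 gw 0.601
  shift [ 0.65  -0.014 -0.005] turn ax None
[ 0.01910647 -0.06414274 -0.16600062]
```

```bash

python3 -m jog '[[[0.2,-0.014,-0.005,0,0,0],[0.4,-0.014,-0.005,0,0,0],[0.65,-0.014,-0.005,0,0,0],[0.65,-0.014,-0.005,0,0,0],[0.65,-0.014,-0.005,0,0,0]]]'
python3 -m jog '[[[0,0,0,0,0,0],[0,0,0,0,0,0],[0,0,0,0,0,0],[0,0,0,0,0,0],[0,0,0,0,0,0]]]' 1 60
python3 -m jog '[[[0.003,0,0,-0.0395,0,0],[0.007,0,0,-0.079,0,0],[0.01,0,0,-0.1185,0,0],[0.014,0,0,-0.158,0,0],[0.017,0,0,-0.1975,0,0],[0.02,0,0,-0.237,0,0],[0.024,0,0,-0.2765,0,0],[0.027,0,0,-0.316,0,0],[0.031,0,0,-0.3555,0,0],[0.034,0,0,-0.395,0,0],[0.038,0,0,-0.4345,0,0],[0.041,0,0,-0.474,0,0]]]'
python3 -m jog '[[[0.003,0,0,-0.0395,0,0],[0.007,0,0,-0.079,0,0],[0.01,0,0,-0.1185,0,0],[0.014,0,0,-0.158,0,0],[0.017,0,0,-0.1975,0,0],[0.02,0,0,-0.237,0,0],[0.024,0,0,-0.2765,0,0],[0.027,0,0,-0.316,0,0],[0.031,0,0,-0.3555,0,0],[0.034,0,0,-0.395,0,0],[0.038,0,0,-0.4345,0,0],[0.041,0,0,-0.474,0,0]]]'
python3 -c "
from h import *
plan([.6174,.0413,.083]); print(observe()['torque'])"
```

```text
t: 53.5
ee_pos: [0.6162, 0.0414, 0.0797]
eef_rot: [1.409, 1.067, -1.413]
contact_force: [-0.1, 0.1, -0.2]
gripper_width: 0.6
t: 53.92
ee_pos: [0.6174, 0.0416, 0.0829]
eef_rot: [1.412, 1.064, -1.412]
contact_force: [-5.0, 0.8, 5.5]
gripper_width: 0.152
t: 54.92
ee_pos: [0.6175, 0.0416, 0.0797]
eef_rot: [0.279, 1.553, -0.279]
contact_force: [-5.0, 1.1, 5.7]
gripper_width: 0.15
t: 55.92
ee_pos: [0.6174, 0.0416, 0.0764]
eef_rot: [-0.881, 1.385, 0.882]
contact_force: [-4.8, 1.4, 5.3]
gripper_width: 0.155
at [0.6174 0.0416 0.0764] yaw 65.0 tilt 0.02 J [-0.05  0.14  1.73  0.    1.27 -2.76] t 55.9 gw 0.155
  shift [-0.083 -0.002 -0.004] turn ax None
[ 0.15052531  0.8188501  -0.15747911]
```

About 30° remain, so I regrip for the last part and run it onto the stop.

```bash

python3 -m jog '[[[0,0,0,0,0,0],[0,0,0,0,0,0],[0,0,0,0,0,0],[-0.3,0,0,0,0,0],[-0.65,0,0,0,0,0],[-0.65,0,0,0,0,0],[-0.65,0,0,0.04,0,0],[-0.65,0,0,0.08,0,0],[-0.65,0,0,0.12,0,0],[-0.65,0,0,0.16,0,0],[-0.65,0,0,0.2,0,0],[-0.65,0,0,0.2,0,0]]]' 0.4
python3 -m jog '[[[0,0,0,0.4,0,0],[0,0,0,0.4,0,0],[0,0,0,0.4,0,0],[0,0,0,0.4,0,0],[0,0,0,0.4,0,0],[0,0,0,0.4,0,0],[0,0,0,0.4,0,0],[0,0,0,0.4,0,0],[0,0,0,0.4,0,0],[0,0,0,0.4,0,0],[0,0,0,0.4,0,0],[0,0,0,0.4,0,0]]]' >/dev/null
python3 -m jog '[[[0,0,0,0.4,0,0],[0,0,0,0.4,0,0],[0,0,0,0.4,0,0],[0,0,0,0.4,0,0],[0,0,0,0.4,0,0],[0,0,0,0.4,0,0],[0,0,0,0.4,0,0],[0,0,0,0.4,0,0],[0,0,0,0.4,0,0],[0,0,0,0.4,0,0],[0,0,0,0.4,0,0],[0,0,0,0.4,0,0]]]' >/dev/null
python3 -m jog '[[[0.2,0,0,0,0,0],[0.4,0,0,0,0,0],[0.65,0,0,0,0,0],[0.65,0,0,0,0,0],[0.65,0,0,0,0,0]]]'
python3 -m jog '[[[0,0,0,0,0,0],[0,0,0,0,0,0],[0,0,0,0,0,0],[0,0,0,0,0,0],[0,0,0,0,0,0]]]' 1 60
python3 -m jog '[[[0.003,0,0,-0.035,0,0],[0.006,0,0,-0.07,0,0],[0.009,0,0,-0.105,0,0],[0.012,0,0,-0.14,0,0],[0.014,0,0,-0.16,0,0],[0.014,0,0,-0.16,0,0]]]'
python3 -c "
from h import *
plan([.6174,.0413,.083]); print(observe()['torque'])"
```

```text
t: 56.92
ee_pos: [0.6175, 0.0413, 0.1261]
eef_rot: [-0.389, 1.535, 0.388]
contact_force: [0.9, 0.7, 0.1]
gripper_width: 0.604
t: 59.33
ee_pos: [0.6161, 0.0414, 0.073]
eef_rot: [1.524, 0.969, -1.529]
contact_force: [0.3, -0.9, 0.8]
gripper_width: 0.599
t: 59.75
ee_pos: [0.6175, 0.0418, 0.0764]
eef_rot: [1.528, 0.967, -1.527]
contact_force: [-3.8, 2.4, 6.0]
gripper_width: 0.15
t: 60.25
ee_pos: [0.6174, 0.0418, 0.0752]
eef_rot: [1.164, 1.238, -1.163]
contact_force: [-4.5, 0.7, 5.6]
gripper_width: 0.152
at [0.6174 0.0418 0.0752] yaw -86.4 tilt 0.04 J [-0.05  0.14  1.73  0.    1.27 -0.12] t 60.2 gw 0.152
  shift [-0.097 -0.001  0.006] turn ax None
[0.2291579  0.75511364 0.1292176 ]
```

```bash

python3 -m jog '[[[0,0,0,-0.01,0,0],[0,0,0,-0.02,0,0],[0,0,0,-0.03,0,0],[0,0,0,-0.03,0,0]]]'
python3 -c "
from h import *
plan([.6174,.0413,.083]); print(observe()['torque'])"
```

```text
t: 60.58
ee_pos: [0.6174, 0.0423, 0.0752]
eef_rot: [1.099, 1.279, -1.096]
contact_force: [-4.6, 1.9, 6.2]
gripper_width: 0.151
at [0.6174 0.0423 0.0752] yaw -81.3 tilt 0.15 J [-0.05  0.14  1.73  0.    1.27 -0.2 ] t 60.6 gw 0.151
  shift [-0.097 -0.002  0.012] turn ax None
[ 0.52382727  0.82613174 -1.13496161]
```

The stop has been reached (torque −1.13 N·m). I release, retreat upward, and check.

```bash

python3 -m jog '[[[0,0,0,0.01,0,0],[0,0,0,0.01,0,0],[0,0,0,0.01,0,0],[0,0,0,0.01,0,0],[0,0,0,0.01,0,0],[-0.4,0,0,0.01,0,0],[-0.8,0,0,0.01,0,0],[-1,0,0,0.01,0,0],[-1,0,0,0.01,0,0]]]' 0.4
python3 -m jog '[[[-0.4,0,0,0,0,0],[-0.8,-0.4,0,0,0,0],[-0.8,-0.8,0,0,0,0],[-0.8,-1,0,0,0,0],[-0.8,-1,0,0,0,0]]]'
python3 -m jog '[[[0,-0.4,0,0,0,0],[0,-0.8,0,0,0,0],[0,-1,0,0,0,0],[0,-1,0,0,0,0]]]'
python3 -m jog '[[[0,-0.4,0.4,0,0,0],[0,-0.8,0.8,0,0,0],[0,-1,1,0,0,0],[0,-1,1,0,0,0]]]' >/dev/null
python3 -m jog '[[[0,0,0.4,0,0,0],[0,0,0.8,0,0,0],[0,0,1,0,0,0],[0,0,1,0,0,0]]]'
python3 -c "
from h import *
t=read_camera('top');s=read_camera('side')
q=[.5784,.0382,.0959];c,sn=np.cos(q[2]),np.sin(q[2])
for p in comps(white(t,(255,180,325,228),140),100): 
    m=unp('top',p,.04)-[q[0],q[1],0]; u=np.c_[c*m[:,0]+sn*m[:,1],-sn*m[:,0]+c*m[:,1]]
    for y0 in (.075,.025,-.025,-.075):
        k=(abs(u[:,1]-y0)<.022)&(u[:,0]<-.01)
        if k.sum()<40: continue
        v=u[k]; h=v[v[:,0]<-.08]; w=v[(v[:,0]>-.07)&(v[:,0]<-.02)]
        print(y0,'outer end',v[:,0].min().round(4),'head y',h[:,1].mean().round(4),'waist y',w[:,1].mean().round(4))
a=cv2.resize(t[110:250,170:430],(780,420)); b=cv2.resize(s[150:280,230:400],(0,0),fx=3,fy=3)
save(cv2.hconcat([cv2.resize(t[150:230,240:340],(400,320)),cv2.resize(s[165:265,255:380],(400,320))]),'v12.png')"
```

```text
t: 61.33
ee_pos: [0.6207, 0.0412, 0.1593]
eef_rot: [1.122, 1.257, -1.112]
contact_force: [0.7, 0.2, 0.7]
gripper_width: 0.605
t: 61.75
ee_pos: [0.5357, 0.0315, 0.2169]
eef_rot: [1.119, 1.265, -1.119]
contact_force: [-0.5, 0.5, 0.1]
gripper_width: 0.599
t: 62.08
ee_pos: [0.4567, 0.0218, 0.2158]
eef_rot: [1.118, 1.266, -1.12]
contact_force: [0.7, -0.5, -0.1]
gripper_width: 0.597
t: 62.75
ee_pos: [0.3996, -0.149, 0.2165]
eef_rot: [1.121, 1.264, -1.122]
contact_force: [0.2, 0.2, -0.2]
gripper_width: 0.599
0.075 outer end -0.1153 head y 0.0738 waist y 0.0743
0.025 outer end -0.1149 head y 0.0243 waist y 0.0247
-0.025 outer end -0.1167 head y -0.0252 waist y -0.0255
-0.075 outer end -0.1164 head y -0.0748 waist y -0.0752
```

View pics/v12.png

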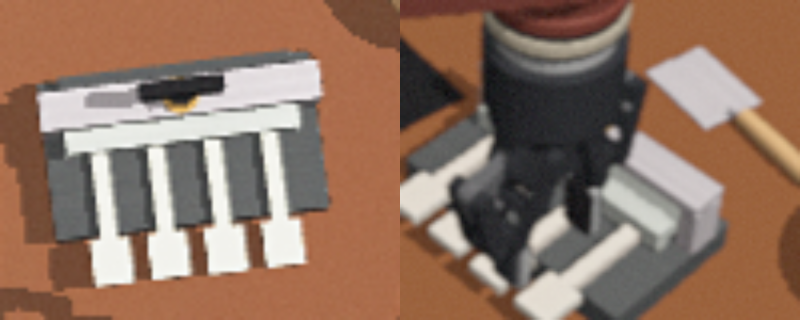

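The handle now lies parallel to the bridge (screw at about 0, on its stop), all four bars are unmoved and straight, and the gripper is clear of everything.

```bash
python3 -c "
from cell import *
print(finish_job())"
```

```text
the job is handed in; nothing more can be done
None
```

The job is done and handed in at about 63 s of robot time; `finish_job()` gave no verdict.

**What I did**
- I undid the hand screw clockwise to its end stop; torque rose to 1.07 N·m and the handle angle matched 6.6 rad.
- I pulled the snapped bar out of bay1 and left it in the scrap tray.
- I slid fresh bars into bay2 and then bay1, each pushed against the back stop until the force rose with no further motion.
- I screwed the clamp back down anticlockwise to its stop, where torque reached −1.13 N·m.

**Last checks**
- **Bars:** the top picture shows all four straight, within about 1.2 mm of their bay lines. The two new bars sit about 1.5 mm deeper than the sound ones, so they are against the stop. The sound bars stayed where they were.
- **Screw:** the handle lies parallel to the bridge, which matches screw 0.
- **Tray:** the snapped bar was seen inside it after release.

**What disagreed**
- The finger ends were about 36 mm higher than the reported TCP, so the first grip on the handle closed on nothing. I corrected this by touching the clamp base.
- The robot frame was about 4 mm off the top camera in x, and I corrected for that too.
- The side camera disagreed with the top camera's clamp position by about 3 px.
- I did not measure the spool, bottle and scraper again at the end, but nothing touched them that I saw.

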